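# Stir the coated nuts, then open the push-and-turn glaze bottle

## Robot

A 7-joint arm with a two-finger parallel gripper is mounted at the origin on a cart in front of the work surface, level with it; the furniture and walls round the work are solid. World frame = base frame: x ahead of the robot, y to its left, z up, the work surface at z = 0. Lengths are in m, angles in rad, forces in N, time in s.
With the tool pointing down it reaches from about 0.4 to 0.875 m from the base axis. Payload 6.5 kg.
Tool frame: the origin (TCP) lies between the finger pads; the fingertips stand 25 mm ahead of it and the grasp point (between the pads) lies 6 mm ahead of it (tcp_to_tips is the distance from the TCP to the fingertips, in m); z points along the fingers, y is the line along which they close (so a half turn about z gives the same grasp; the last joint's range is limited). The gripper opens to 85 mm and grips with 20 to 120 N. Pads are 22 mm wide; open, the fingers measure 114 mm over their backs; the gripper's body (76 mm by 85 mm) begins 54 mm behind the grasp point. The pads swing forward as they close: fully open they stand 13 mm farther back than shut.
Start: joints at [-1.188, 0.536, -0.004, 1.538, 0.003, 1.067, -0.071], TCP at [0.282, 0.586, 0.229] pointing down, gripper open.
Joint ranges: [-2.7, 2.7], [-0.37, 2.16], [-1.27, 1.26], [0.24, 2.4], [-1.31, 4.45], [0.19, 1.91], [-2.76, 2.76]. Speed limits (rad/s): [2.39, 2.39, 3.14, 3.14, 3.14, 3.14, 3.14].

## Interface

Orientations are given as a 3x3 rotation matrix whose columns are the frame's x, y, z axes.
In Python, from bench import * gives the robot as it stands.
- The arm moves only by the tool step_arm, never from a script. Its argument "steps" is a list that holds one entry, the list of rows, each a list of 7 numbers: the shift along the tool's x, y, z normalised to -1 to 1, where 1 is 0.25 m, then the turn, a rotation vector about the tool's x, y, z normalised to -1 to 1, where 1 is 45 degrees, then the closure, from 0 (fully open) to 1 (shut). A call has 1 to 10 rows; each row is the pose to reach, as a shift and turn from the pose commanded when the call began, along the tool's axes at that moment; what a row does not reach only later rows make up. A row lasts 1/12 s, in which the tool goes at most 41.7 mm and 7.16 degrees, less where a joint would pass 70% of its speed; a pose out of reach is approached as far as the arm can. A call with a number of a shift or a turn outside -1 to 1 is refused whole. A call with a gripper value outside its range is refused whole. The fingers move at their own pace and stop on an object; the grip force is fixed at half the most. Time passes only in rows, so rows that repeat a pose let the fingers close. It gives the time, the measured TCP pose, the force, the opening and the grip force at its end, in the units of the state.
- observe(): the state, without advancing time (a new reading comes with each control period).
- read_camera(name): name is "scene" or "top" or "wrist"; returns a dict with "img" (420x560x3 uint8, blue, green, red), "fx", "fy", "cx", "cy" (pixels), "dist" ([k1, k2, p1, p2, k3] as OpenCV has them; the pictures are not rectified), "world_from_camera" (4x4, takes a point from camera to world coordinates). Camera axes: x right, y down, z forward; pixel columns grow to the right and rows downward; lengths in m; the calibration is good to about 2 mm. A picture is of the moment at which its call begins. There is no depth.
- close_job(): hands the job in; it is judged then, once.
Trained networks look in the newest picture that a camera, given by its name, has taken for a name from the list of things; names that differ only in an ending like _2 or _b are one class to them, and where a whole thing is asked for, a point or a joint stands for the part that bears it (a point fixed in the world has none). Each returns a list of dicts, best first, with "score" (0 to 1); they miss things now and then, are a little off and sometimes report something else, mostly with a low value. They report only what shows in the picture. A call takes as long as a camera call. They do not tell look-alikes from the thing itself.
- outline_of(camera, query): "region" (420x560 bool, what is visible of it) and "extent" ([left, top, right, bottom] in pixels, round what is visible of it).
- mark_of(camera, query): "pixel" ([column, row] in pixels: a listed point, or the origin of a listed thing).
The state is a dict: "time": time; "joint_pos": joint angles; "dq": joint speeds; "tau": joint torques, N m; "tcp_pos": TCP position; "eef_rot": TCP orientation; "ft_force": force on the tool from outside, world axes, zero at the start; "wrist_torque": the same for the moment, N m; "opening": opening from 0.0 (shut) to 1.0 (fully open); "grip_force": force on a finger pad.
Only numpy, scipy, OpenCV 4.12 (cv2) and the standard library are available. Lean on these libraries where they do the work, as an engineer would, in place of code of your own. Each camera call takes 0.05 s, during which the arm holds its last target. There are 200 camera calls.

## Task

Loosen the coated nuts for glazing: take the wooden stick out of its well in the caddy, stir the nuts clockwise (seen from above) with its foot down near the bottom of the bowl for two full turns or slightly more, keeping every nut in the bowl, and stand the stick back in its well. Then open the glaze bottle, which stays standing in the caddy: press its child-proof cap down, twist it anticlockwise until it is free, and lift it off. Finish while still holding the cap level and still, three to ten centimetres straight above where it sat; leave the tin, the gift box and the chocolate bar alone.

Things in the scene. Friction and masses are not known exactly. Their poses are not given: they have to be found in the camera images.
- caddy: light wooden bottle caddy, fixed to the counter, 85 (x) x 156 (y) x 60 mm high, floor and walls 5 mm; origin under its centre, z up. Along its y axis: bottle pocket 75 x 75 mm centred at y = -35.5 mm, small pocket with a date stamp (its red knob 4 mm above the rim) at y = +27 mm, solid block with the stick's well at y = +62.5 mm
- stick_well (a point): centre of the floor of the stick's well in the caddy, 5 mm above the counter: a round upright hole 19 mm wide, 55 mm deep, with a 3 mm chamfer at the mouth, which is 60 mm above the counter
- stick: wooden stirring stick, 200 mm long, 50 g, standing in its well and perhaps leaning up to 5 degrees; origin at the centre of its foot, z along it towards the grip. Lower 112 mm: round, 14 mm thick, foot domed (flat 5 mm); upper 88 mm: square grip 16 x 16 mm, its faces along the stick's x and y axes
- stick_grip (a point): on the stick's axis 150 mm above its foot, a good place to grip; the stick ends 50 mm above it
- bowl: white round bowl, loose, 0.9 kg, 132 mm across the rim, 56 mm high; origin under its centre, any yaw. Inner floor 6 mm above the origin, flat to about 43 mm from the centre, wall then rising steeply. Seven nuts lie on the floor, one in the middle and six round it 30 mm out, with one clear spot in that ring, at least 28 mm wide, where the stick goes in; a stick pressed down on a nut jams
- nut_0: round chocolate-coated hazelnut, 20 mm across, 12 g, rolls; origin at its centre, axes turn with it
- nut_1: round chocolate-coated hazelnut, 20 mm across, 12 g, rolls; origin at its centre, axes turn with it
- nut_2: round chocolate-coated hazelnut, 20 mm across, 12 g, rolls; origin at its centre, axes turn with it
- nut_3: round chocolate-coated hazelnut, 20 mm across, 12 g, rolls; origin at its centre, axes turn with it
- nut_4: round chocolate-coated hazelnut, 20 mm across, 12 g, rolls; origin at its centre, axes turn with it
- nut_5: round chocolate-coated hazelnut, 20 mm across, 12 g, rolls; origin at its centre, axes turn with it
- nut_6: round chocolate-coated hazelnut, 20 mm across, 12 g, rolls; origin at its centre, axes turn with it
- bottle: square off-white plastic bottle with brown and orange label, loose, about 0.6 kg, stands upright in the caddy's pocket with 1.5 mm play, which keeps it from turning; body 72 x 72 mm, 93 mm high, then a shoulder and a collar up to 112 mm; origin under its centre, z up
- cap: orange ribbed round push-and-turn cap, 46 mm across, 30 mm high, 25 g; origin at the centre of its underside, z up. Seated at the start on neck with its axes along the bottle's. Locked by three inner lugs: unpressed it turns only 4 degrees and does not lift. A spring pushes it up with 5 N; pressed down it takes 8.5 N at 4 mm and stops on the collar at 6 mm with 10.5 N
- neck (a point): on the bottle's axis, 118 mm above its underside (123 mm above the counter): where the underside of the seated cap lies. Pressed down 4 to 6 mm the cap turns anticlockwise seen from above; past 45 degrees it is free and its spring raises it 3 mm; its stop is at 80 degrees; then it lifts straight off
- praline_tin: closed blue tin, 74 x 103 x 39 mm, bystander; origin under its centre
- stick_foot (a point): the stick's foot, at its lower end (same point as the stick's origin). Between cart and work stands the counter's clear glass guard, x = 0.32 to 0.41 m, 0.30 m high, y above -0.26 m: pass over it
- gift_box: dark brown gift box, 66 x 66 x 34 mm, bystander; origin under its centre
- choc_bar_1: wrapped chocolate bar in green paper, 36 x 95 x 9 mm, bystander; origin under its centre
There are look-alikes about, which are no part of the job. There is more than one size of the cap; the job needs the largest.

How it is judged:
On the way, in this order (a step that is already met when the one before it is completed fails the run):
1. stir clockwise: the stick's foot down among the nuts, in the first quarter of the bowl (its +x +y quarter; any two full turns pass all quarters in order) (z of stick_foot in the frame of bowl below 0.017 m and horizontal distance between stick_foot and bowl below 0.05 m and x of stick_foot in the frame of bowl above 0.004 m and y of stick_foot in the frame of bowl above 0.004 m).
2. then the next quarter clockwise (z of stick_foot in the frame of bowl below 0.017 m and horizontal distance between stick_foot and bowl below 0.05 m and x of stick_foot in the frame of bowl above 0.004 m and y of stick_foot in the frame of bowl below -0.004 m).
3. then the third quarter (z of stick_foot in the frame of bowl below 0.017 m and horizontal distance between stick_foot and bowl below 0.05 m and x of stick_foot in the frame of bowl below -0.004 m and y of stick_foot in the frame of bowl below -0.004 m).
4. then the fourth quarter, with the nuts really stirred (at least three shifted by a centimetre) (z of stick_foot in the frame of bowl below 0.017 m and horizontal distance between stick_foot and bowl below 0.05 m and x of stick_foot in the frame of bowl below -0.004 m and y of stick_foot in the frame of bowl above 0.004 m and distance of any of nut_0, nut_1 from where it was at the start of the episode above 0.01 m and distance of any of nut_2, nut_3 from where it was at the start of the episode above 0.01 m and distance of any of nut_4, nut_5, nut_6 from where it was at the start of the episode above 0.01 m).
5. then the first quarter again: once right round (all of step 1).
6. the stick stands in its well again, released (horizontal distance between stick_foot and stick_well below 0.008 m and z of stick_foot in the frame of caddy below 0.012 m and angle between stick's own z axis and vertical below 0.15 rad and contact force between the fingers and stick below 0.1 N), for 0.2 s.
7. the cap is pressed down at least 3 mm, not yet turned (z of cap in the frame of bottle below 0.115 m and angle between the x axis of cap and the x axis of bottle, either way round below 0.3 rad).
8. the cap is twisted past 40 degrees while it is still down on the neck (z of cap in the frame of bottle below 0.125 m and angle between the x axis of cap and the x axis of bottle, either way round above 0.7 rad).
At the end, for the whole second after the job is handed in: gripper holds the cap over 1 N, 25-110 mm above its seat, within 30 mm of the bottle's axis, tilt under 0.25 rad, still, clear of the bottle; bottle home (raised under 5 mm, tilt under 0.1); stick in its well (foot within 8 mm of centre, 7 mm of floor, tilt under 0.15); all nuts in the bowl (z of cap in the frame of bottle between 0.143 and 0.228 m and horizontal distance between cap and bottle below 0.03 m and angle between cap's own z axis and vertical below 0.25 rad and linear speed of cap below 0.03 m/s and contact force between the fingers and cap above 1 N and contact force between cap and bottle below 0.05 N and z of bottle in the frame of caddy below 0.01 m and angle between bottle's own z axis and vertical below 0.1 rad and horizontal distance between stick_foot and stick_well below 0.008 m and z of stick_foot in the frame of caddy below 0.012 m and angle between stick's own z axis and vertical below 0.15 rad and horizontal distance between each of nut_0, nut_1, nut_2, nut_3, nut_4, nut_5, nut_6 and bowl below 0.066 m and height (world z) of each of nut_0, nut_1, nut_2, nut_3, nut_4, nut_5, nut_6 below 0.06 m); the arm keeps its last pose, push and grip.
It fails at once if the tin, the gift box or the chocolate bar is shifted by more than 2 cm (distance of any of praline_tin, gift_box, choc_bar_1 from where it was at the start of the episode above 0.02 m).
It fails at once if the bowl is shoved more than 5 cm or tipped (distance of bowl from where it was at the start of the episode above 0.05 m or angle between bowl's own z axis and vertical above 0.3 rad).
It fails at once if the bottle is pulled up out of the caddy (more than 2 cm) (z of bottle in the frame of caddy above 0.025 m).
It fails at once if a nut leaves the bowl (horizontal distance between any of nut_0, nut_1, nut_2, nut_3, nut_4, nut_5, nut_6 and bowl above 0.075 m).
It also fails if it takes over 67 s, if anything falls off the work surface, if the arm or the gripper's body presses on something with over 40 N, if the wrist force passes 120 N, or if a joint passes its speed limit or range.

## Working session

There is one attempt and no reset: what is moved stays moved. The work goes in short steps, Python scripts to look and compute and a tool call to move; the robot and the scene stay as the last step left them, time stands still between calls to the robot, and variables do not carry over. Pictures are saved under pics/ and viewed, at most 10 in all, crops included, and the job is handed in when it is done.

Besides the shell and the picture viewer there is one more tool, called by a JSON object that holds its "op" and its "data", one argument or row to a line. step_arm: Moves the arm, as the interface text tells. Its arguments: {"type":"object","properties":{"steps":{"type":"array"}},"required":["steps"]}

```bash
mkdir -p pics; ls; cat > h.py <<'E'
from bench import *
import numpy as np, cv2
def cam(n):
    return read_camera(n)
def ray(c,px):
    K=np.array([[c["fx"],0,c["cx"]],[0,c["fy"],c["cy"]],[0,0,1.]])
    u=cv2.undistortPoints(np.array([[px]],float),K,np.array(c["dist"],float))[0,0]
    T=np.array(c["world_from_camera"]); d=T[:3,:3]@np.array([u[0],u[1],1.])
    return T[:3,3],d/np.linalg.norm(d)
def atz(c,px,z):
    o,d=ray(c,px); return o+d*(z-o[2])/d[2]
def tri(rs):
    A=sum(np.eye(3)-np.outer(d,d) for o,d in rs); b=sum((np.eye(3)-np.outer(d,d))@o for o,d in rs)
    p=np.linalg.solve(A,b); return p,[np.linalg.norm((np.eye(3)-np.outer(d,d))@(p-o)) for o,d in rs]
def proj(c,p):
    T=np.linalg.inv(np.array(c["world_from_camera"])); K=np.array([[c["fx"],0,c["cx"]],[0,c["fy"],c["cy"]],[0,0,1.]])
    rv,_=cv2.Rodrigues(T[:3,:3]); return cv2.projectPoints(np.array([p],float),rv,T[:3,3],K,np.array(c["dist"],float))[0][0,0]
E
python3 - <<'E'
from h import *
np.set_printoptions(precision=4,suppress=True)
C={}
for n in("scene","top"):
    C[n]=cam(n); cv2.imwrite(f"pics/{n}0.png",C[n]["img"]); print(n,np.array(C[n]["world_from_camera"])[:3,3],C[n]["fx"])
    for q in("caddy","stick_well","stick","stick_grip","stick_foot","bowl","nut_0","bottle","cap","neck","praline_tin","gift_box","choc_bar_1"):
        m=mark_of(n,q); print(n,q,[(np.round(a["pixel"]).tolist(),round(float(a["score"]),2)) for a in m[:8]], [ (list(map(int,a["extent"])),round(float(a["score"]),2)) for a in outline_of(n,q)[:4]] if q in("cap","bowl","stick","bottle") else "")
print(observe())
E
```

```text
pics
scene [0.5971 0.5981 1.0255] 524.7818596135287
scene caddy [([290.0, 194.0], 0.55)] 
scene stick_well [([291.0, 212.0], 0.6)] 
scene stick [([292.0, 211.0], 0.65)] [([289, 152, 296, 198], 0.74), ([283, 131, 306, 153], 0.66)]
scene stick_grip [([292.0, 172.0], 0.77)] 
scene stick_foot [] 
scene bowl [([294.0, 282.0], 0.85)] [([264, 244, 328, 306], 0.91)]
scene nut_0 [([288.0, 270.0], 0.62), ([305.0, 269.0], 0.59), ([284.0, 284.0], 0.48), ([306.0, 280.0], 0.47), ([290.0, 291.0], 0.46), ([302.0, 289.0], 0.43), ([298.0, 278.0], 0.38)] 
scene bottle [([293.0, 181.0], 0.59)] [([277, 143, 310, 179], 0.61)]
scene cap [([292.0, 148.0], 0.72), ([328.0, 163.0], 0.44), ([333.0, 187.0], 0.44)] [([283, 131, 305, 151], 0.9), ([324, 151, 335, 164], 0.42), ([327, 179, 339, 193], 0.42)]
scene neck [([290.0, 145.0], 0.59), ([291.0, 171.0], 0.51)] 
scene praline_tin [([250.0, 368.0], 0.61)] 
scene gift_box [([248.0, 153.0], 0.65)] 
scene choc_bar_1 [([221.0, 313.0], 0.83), ([289.0, 194.0], 0.46)] 
top [ 0.4853 -0.0235  1.0377] 391.94161494293036
top caddy [([339.0, 232.0], 0.78)] 
top stick_well [(
[... 809 characters left out ...]
 226.0], 0.75)] 
top praline_tin [([170.0, 198.0], 0.8)] 
top gift_box [([378.0, 187.0], 0.93)] 
top choc_bar_1 [] 
{'time': 1.8, 'joint_pos': array([-1.1882,  0.5364, -0.0044,  1.5379,  0.0026,  1.0673, -0.0712]), 'dq': array([ 0.0006, -0.0006,  0.    , -0.0012,  0.0011,  0.0005,  0.0006]), 'tau': array([  0.0006, -58.3305,   1.0478, -25.9443,   0.0124,   0.0015,
         0.    ]), 'tcp_pos': array([0.282 , 0.5856, 0.2286]), 'eef_rot': array([[-0.901 ,  0.4339,  0.    ],
       [ 0.4339,  0.901 , -0.    ],
       [-0.    , -0.    , -1.    ]]), 'ft_force': array([-0.3711, -0.3159,  0.7035]), 'wrist_torque': array([ 0.0006,  0.0098, -0.0257]), 'grip_force': 0.0, 'opening': 0.9990667885629725}
```

View pictures.

```bash
python3 - <<'E'
import cv2,numpy as np
a=cv2.imread("pics/scene0.png")[110:400,190:380]; b=cv2.imread("pics/top0.png")[165:295,130:400]
a=cv2.resize(a,None,fx=2,fy=2,interpolation=cv2.INTER_CUBIC)
b=cv2.resize(b,None,fx=1.55,fy=1.55,interpolation=cv2.INTER_CUBIC)
o=np.zeros((580,800,3),np.uint8); o[:a.shape[0],:380]=a; o[:b.shape[0],380:380+b.shape[1]]=b[:,:420]
c=cv2.resize(cv2.imread("pics/top0.png"),(400,300)); o[260:560,390:790]=c
cv2.imwrite("pics/v1.png",o)
E
```

```text
(no output)
```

View pics/v1.png

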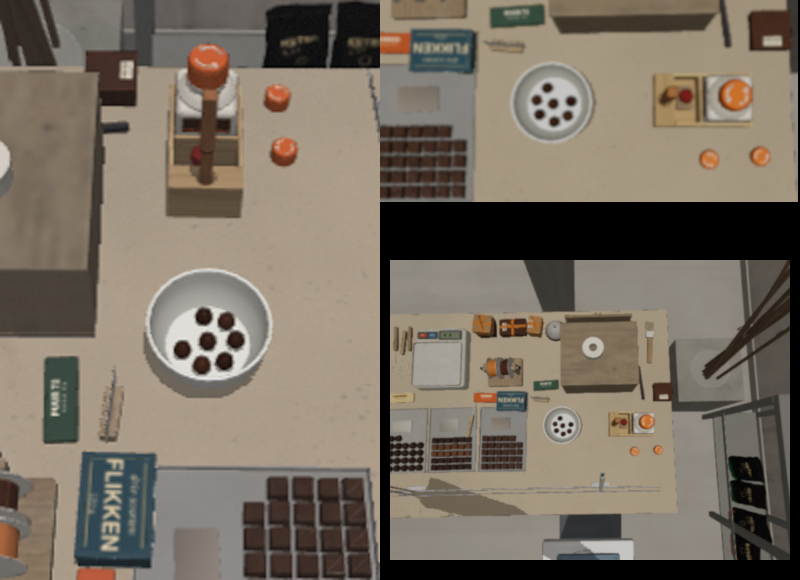

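```bash
python3 - <<'E'
from h import *
np.set_printoptions(precision=4,suppress=True)
S,T=cam("scene"),cam("top")
def t(n,a,b): print(n,*tri([ray(S,a),ray(T,b)]))
t("cap",(292,148),(357,228)); t("neck",(290,145),(357,226)); t("grip",(292,172),(316,225)); t("well",(291,212),(310,230)); t("bowl",(294,282),(241,231)); t("tin",(250,368),(170,198)); t("gift",(248,153),(378,187)); t("caddy",(290,194),(339,232)); t("bottle",(293,181),(351,226))
for n,C in(("S",S),("T",T)):
    print(n,np.array(C["world_from_camera"]))
for p in((328,163),(333,187)): print("lookS",atz(S,p,0))
for p in((342,268),(371,268)): print("lookT",atz(T,p,0))
print("choc",atz(S,(221,313),0))
E
```

```text
cap [ 0.5549 -0.1975  0.1164] [np.float64(0.0031661593680226093), np.float64(0.0031661593680226336)]
neck [ 0.5592 -0.1954  0.1287] [np.float64(0.003776182906811921), np.float64(0.0037761829068119206)]
grip [ 0.559  -0.0982  0.1533] [np.float64(0.001531083871218136), np.float64(0.0015310838712181707)]
well [ 0.5573 -0.0942  0.0085] [np.float64(0.0009718883879952994), np.float64(0.0009718883879952144)]
bowl [0.5554 0.0875 0.0089] [np.float64(0.0014497901482768405), np.float64(0.0014497901482766634)]
tin [0.645  0.275  0.0117] [np.float64(0.0025465154112516513), np.float64(0.0025465154112517003)]
gift [ 0.6667 -0.2774  0.0059] [np.float64(0.0012096913301819967), np.float64(0.0012096913301821264)]
caddy [ 0.5555 -0.1762 -0.0327] [np.float64(0.0031168048670053047), np.float64(0.0031168048670053095)]
bottle [ 0.5589 -0.2034 -0.0111] [np.float64(0.007756769109912578), np.float64(0.007756769109912537)]
S [[-0.9999 -0.0073 -0.0089  0.5971]
 [-0.001   0.8231 -0.5679  0.5981]
 [ 0.0115 -0.5678 -0.8231  1.0255]
 [ 0.      0.      0.      1.    ]]
T [[-0.0165 -0.9921  0.1242  0.4853]
 [-0.9998  0.0178  0.0091 -0.0235]
 [-0.0112 -0.124  -0.9922  1.0377]
 [ 0.      0.      0.      1.    ]]
lookS [ 0.4625 -0.2511  0.    ]
lookS [ 0.4542 -0.1752  0.    ]
lookT [ 0.4563 -0.1754  0.    ]
lookT [ 0.4552 -0.2507  0.    ]
choc [0.7072 0.1563 0.    ]
```

{"op": "step_arm", "data": {
  "steps": [
    [[0,0,-0.16,0,0,0,0],[0,0,-0.32,0,0,0.1,0],[0,0,-0.48,0,0,0.25,0],[0,0,-0.64,0,0,0.4,0],[-0.08,-0.05,-0.78,0,0,0.55,0],[-0.2,-0.12,-0.84,0,0,0.7,0],[-0.34,-0.2,-0.84,0,0,0.85,0],[-0.48,-0.28,-0.84,0,0,1,0],[-0.62,-0.36,-0.84,0,0,1,0],[-0.76,-0.44,-0.84,0,0,1,0]]
  ]
}}

```text
time: 2.73
tcp_pos: [0.4062, 0.4024, 0.4389]
eef_rot: [[-0.33, 0.944, 0.0], [0.944, 0.33, 0.001], [0.0, 0.001, -1.0]]
ft_force: [1.7, 0.2, -0.1]
opening: 1.002
grip_force: 0.0
```

{"op": "step_arm", "data": {
  "steps": [
    [[-0.16,-0.01,0,0,0,0.16,0],[-0.33,-0.02,0,0,0,0.3,0],[-0.5,-0.03,0,0,0,0.43,0],[-0.66,-0.04,0,0,0,0.43,0],[-0.83,-0.05,0,0,0,0.43,0],[-1,-0.06,0,0,0,0.43,0],[-1,-0.06,0,0,0,0.43,0]]
  ]
}}

```text
time: 3.32
tcp_pos: [0.4762, 0.1538, 0.4396]
eef_rot: [[0.014, 1.0, 0.002], [1.0, -0.014, -0.002], [-0.002, 0.003, -1.0]]
ft_force: [-0.1, -0.4, 1.3]
opening: 1.003
grip_force: 0.0
```

```bash
python3 - <<'E'
from h import *
np.set_printoptions(precision=4,suppress=True)
W=cam("wrist"); cv2.imwrite("pics/w1.png",W["img"]); np.save("w1.npy",{k:v for k,v in W.items()},allow_pickle=True)
print(np.array(W["world_from_camera"]),W["fx"])
for q in("stick_well","stick_grip","bowl","nut_0","cap"):
    m=mark_of("wrist",q); print(q,[(np.round(a["pixel"],1).tolist(),round(float(a["score"]),2)) for a in m[:8]])
    if q=="nut_0": print([atz(W,a["pixel"],0.016) for a in m])
    if q=="bowl": print([atz(W,a["pixel"],0.0) for a in m])
s=observe(); print(s["tcp_pos"],s["joint_pos"],s["time"])
E
```

```text
[[ 0.9999 -0.0138 -0.0024  0.4771]
 [-0.0139 -0.9461 -0.3237  0.2367]
 [ 0.0022  0.3237 -0.9462  0.584 ]
 [ 0.      0.      0.      1.    ]] 299.99622548208737
stick_well [([319.5, 264.3], 0.84), ([309.9, 199.9], 0.58)]
stick_grip [([331.3, 309.4], 0.87), ([366.4, 329.5], 0.71), ([324.8, 338.9], 0.69)]
bowl [([320.9, 179.8], 0.93), ([322.4, 197.7], 0.17)]
[array([0.5538, 0.0925, 0.    ]), array([0.5579, 0.055 , 0.    ])]
nut_0 [([307.6, 187.7], 0.62), ([321.2, 198.5], 0.62), ([312.3, 173.1], 0.55), ([325.4, 172.2], 0.5), ([310.0, 197.6], 0.44), ([322.5, 186.9], 0.42), ([338.5, 180.0], 0.38)]
[array([0.526 , 0.0809, 0.016 ]), array([0.5534, 0.0583, 0.016 ]), array([0.5347, 0.1099, 0.016 ]), array([0.56  , 0.1114, 0.016 ]), array([0.5311, 0.0605, 0.016 ]), array([0.5553, 0.0821, 0.016 ]), array([0.5861, 0.0956, 0.016 ])]
cap [([325.2, 341.1], 0.85), ([278.1, 325.1], 0.66), ([274.9, 295.6], 0.44)]
[0.4734 0.165  0.4384] [-0.806   0.1111  0.427   1.6367 -0.0469  1.4042 -0.3715] 3.6167
```

View pics/w1.png

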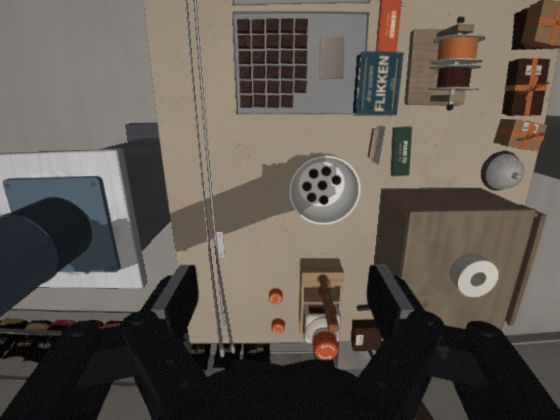

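{"op": "step_arm", "data": {
  "steps": [
    [[-0.15,0.05,0,0,0,-0.02,0],[-0.3,0.1,0,0,0,-0.02,0],[-0.45,0.16,0.03,0,0,-0.02,0],[-0.6,0.21,0.06,0,0,-0.02,0],[-0.75,0.26,0.09,0,0,-0.02,0],[-0.88,0.31,0.12,0,0,-0.02,0],[-0.97,0.34,0.15,0,0,-0.02,0],[-0.98,0.34,0.15,0,0,-0.02,0],[-0.98,0.34,0.15,0,0,-0.02,0],[-0.98,0.34,0.15,0,0,-0.02,0]]
  ]
}}

```text
time: 4.45
tcp_pos: [0.5589, -0.0799, 0.4009]
eef_rot: [[-0.017, 1.0, -0.0], [1.0, 0.017, 0.001], [0.001, -0.0, -1.0]]
ft_force: [0.5, 0.2, 1.1]
opening: 1.004
grip_force: 0.0
```

```bash
python3 - <<'E'
from h import *
np.set_printoptions(precision=4,suppress=True)
W=cam("wrist"); cv2.imwrite("pics/w2.png",W["img"])
S,T=cam("scene"),cam("top")
W1=np.load("w1.npy",allow_pickle=True).item()
P={}
for q in("stick_well","stick_grip","cap","neck","bowl"):
    m=mark_of("wrist",q); print(q,[(np.round(a["pixel"],1).tolist(),round(float(a["score"]),2)) for a in m[:3]]); P[q]=m[0]["pixel"] if m else None
o=outline_of("wrist","stick"); print([(a["extent"],a["score"]) for a in o])
if o: cv2.imwrite("pics/m2.png",o[0]["region"].astype(np.uint8)*255)
o=outline_of("wrist","cap"); print([(a["extent"],a["score"]) for a in o])
# initial S/T marks valid (static cams)
def t(n,*r): print(n,*tri(r))
t("grip 2",ray(W,P["stick_grip"]),ray(W1,(331.3,309.4))); t("grip all",ray(W,P["stick_grip"]),ray(W1,(331.3,309.4)),ray(S,(292,172)),ray(T,(316,225)))
t("cap all",ray(W,P["cap"]),ray(W1,(325.2,341.1)),ray(S,(292,148)),ray(T,(357,228)))
if P["stick_well"] is not None: t("well",ray(W,P["stick_well"]),ray(W1,(319.5,264.3)),ray(S,(291,212)),ray(T,(310,230))); print(atz(W,P["stick_well"],.005))
for q,z in(("stick_grip",.153),("cap",.123),("neck",.123)): print(q,atz(W,P[q],z) if P[q] is not None else None)
s=observe(); print(s["tcp_pos"],s["eef_rot"],s["joint_pos"],s["time"])
c=W["img"][150:400,170:420]; cv2.imwrite("pics/w2c.png",cv2.resize(c,(600,600),interpolation=cv2.INTER_CUBIC))
E
```

```text
stick_well [([278.0, 159.3], 0.91), ([333.4, 253.6], 0.41)]
stick_grip [([274.7, 178.8], 0.58), ([336.0, 257.3], 0.31), ([276.5, 243.8], 0.3)]
cap [([277.9, 242.0], 0.79), ([231.8, 245.8], 0.68), ([226.3, 205.8], 0.59)]
neck [([278.2, 241.7], 0.87), ([282.6, 57.3], 0.64)]
bowl [([281.2, 52.4], 0.85)]
[([267.0, 166.8, 285.9, 195.8], 0.91)]
[([261.6, 230.7, 290.4, 263.2], 0.84), ([219.2, 197.7, 234.3, 211.7], 0.83), ([222.5, 236.8, 238.2, 254.4], 0.75)]
grip 2 [ 0.5521 -0.0848  0.175 ] [np.float64(0.002793824551674495), np.float64(0.0027938245516742942)]
grip all [ 0.556  -0.0938  0.16  ] [np.float64(0.008043427657978912), np.float64(0.0017434172027473922), np.float64(0.004751900927557228), np.float64(0.0036953583773251405)]
cap all [ 0.5549 -0.1969  0.1223] [np.float64(0.0018959243553216736), np.float64(0.0025405726959181365), np.float64(0.004383541089931425), np.float64(0.003712371746358111)]
well [ 0.5551 -0.0918  0.0118] [np.float64(0.004580845325373148), np.float64(0.0006350596252980554), np.float64(0.0032753528457821627), np.float64(0.0022370900956040925)]
[ 0.5514 -0.0903  0.005 ]
stick_grip [ 0.549  -0.0912  0.153 ]
cap [ 0.5542 -0.1985  0.123 ]
neck [ 0.5546 -0.198   0.123 ]
[ 0.5586 -0.0817  0.4012] [[-0.0149  0.9999  0.0002]
 [ 0.9999  0.0149  0.0001]
 [ 0.0001  0.0002 -1.    ]] [-0.4138  0.2801  0.6175  1.5626 -0.1649  1.3513  0.2362] 4.95
```

View pics/w2c.png

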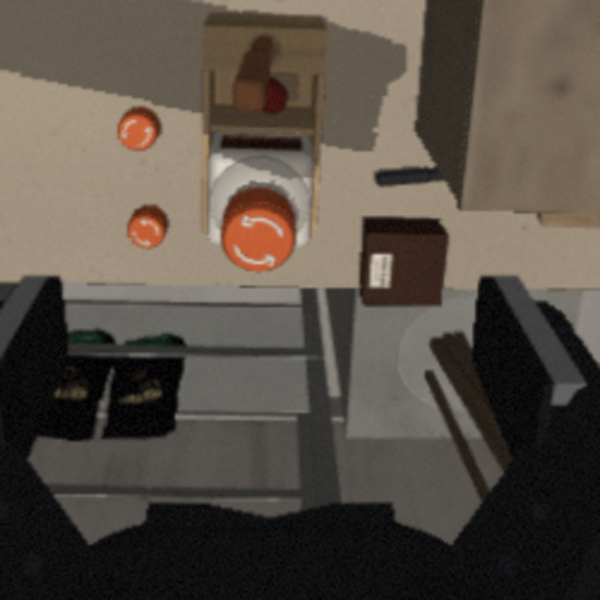

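```bash
python3 - <<'E'
from h import *
np.set_printoptions(precision=4,suppress=True)
W=cam("wrist")
f=lambda u,v:(170+u*250/600-.3,150+v*250/600-.3)
for n,u,v,z in(("rimTL",205,17,.06),("rimTR",327,15,.06),("outer rim at row108 L",207,108,.06),("R",324,108,.06),("top face",251,94,.2),("emerge",266,45,.06)): print(n,atz(W,f(u,v),z))
r=W["img"]; m=outline_of("wrist","stick")[0]["region"]; ys,xs=np.nonzero(m)
for y in range(ys.min(),ys.max()+1,3): print(y,xs[ys==y].min(),xs[ys==y].max(),end=" | ")
c=W["img"][150:240,240:320]; cv2.imwrite("pics/w3c.png",cv2.resize(c,None,fx=6.6,fy=6.6,interpolation=cv2.INTER_CUBIC))
print(observe()["time"])
E
```

```text
rimTL [ 0.5148 -0.0793  0.06  ]
rimTR [ 0.5972 -0.0767  0.06  ]
outer rim at row108 L [ 0.5153 -0.1434  0.06  ]
R [ 0.5976 -0.1422  0.06  ]
top face [ 0.5495 -0.0943  0.2   ]
emerge [ 0.5563 -0.0979  0.06  ]
163 280 280 | 166 275 283 | 169 273 283 | 172 271 283 | 175 270 283 | 178 269 283 | 181 268 282 | 184 267 282 | 187 266 281 | 190 266 280 | 193 267 279 | 5.05
```

View pics/w3c.png

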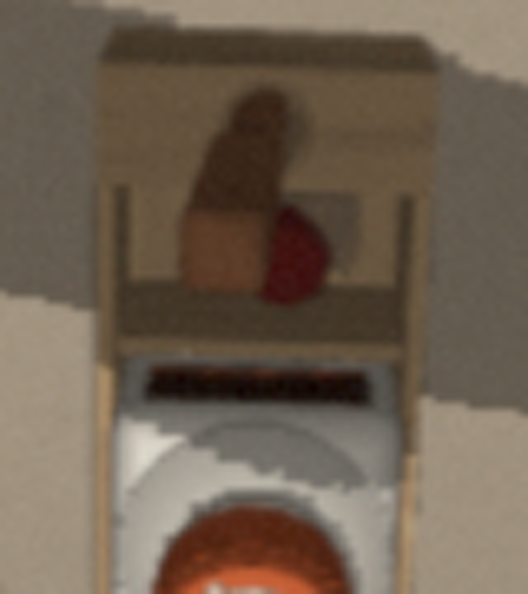

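{"op": "step_arm", "data": {
  "steps": [
    [[-0.03,-0.01,0.15,0,0,0.02,0],[-0.057,-0.021,0.3,0,0,0.02,0],[-0.057,-0.021,0.45,0,0,0.02,0],[-0.057,-0.021,0.6,0,0,0.02,0],[-0.057,-0.021,0.74,0,0,0.02,0],[-0.057,-0.021,0.85,0,0,0.02,0],[-0.057,-0.021,0.93,0,0,0.02,0],[-0.057,-0.021,0.936,0,0,0.02,0],[-0.057,-0.021,0.936,0,0,0.02,0.3],[-0.057,-0.021,0.936,0,0,0.02,0.5]]
  ]
}}

```text
time: 5.88
tcp_pos: [0.5546, -0.0966, 0.1684]
eef_rot: [[0.001, 1.0, 0.002], [1.0, -0.001, -0.0], [-0.0, 0.002, -1.0]]
ft_force: [0.8, 0.1, -0.2]
opening: 0.744
grip_force: 0.0
```

{"op": "step_arm", "data": {
  "steps": [
    [[0,0,0,0,0,0,0.6],[0,0,0,0,0,0,0.8],[0,0,0,0,0,0,1],[0,0,0,0,0,0,1],[0,0,0,0,0,0,1],[0,0,0,0,0,0,1]]
  ]
}}

```text
time: 6.38
tcp_pos: [0.5543, -0.0963, 0.1679]
eef_rot: [[0.001, 1.0, 0.002], [1.0, -0.001, 0.0], [0.0, 0.002, -1.0]]
ft_force: [-0.3, 0.7, 6.7]
opening: 0.175
grip_force: 58.6
```

{"op": "step_arm", "data": {
  "steps": [
    [[0,0,-0.05,0,0,0,1],[0,0,-0.12,0,0,0,1],[0,0,-0.22,0,0,0,1],[0,0,-0.34,0,0,0,1],[0.02,0,-0.45,0,0,0,1],[0.13,0.02,-0.5,0,0,0,1],[0.28,0.05,-0.5,0,0,0,1],[0.43,0.08,-0.5,0,0,0,1],[0.57,0.1,-0.5,0,0,0,1],[0.65,0.1,-0.5,0,0,0,1]]
  ]
}}

```text
time: 7.22
tcp_pos: [0.579, 0.0716, 0.2925]
eef_rot: [[-0.004, 1.0, 0.0], [1.0, 0.004, 0.002], [0.002, 0.0, -1.0]]
ft_force: [-0.8, 0.5, -0.4]
opening: 0.178
grip_force: 58.8
```

{"op": "step_arm", "data": {
  "steps": [
    [[0,0,0,0,0,0,1],[0,0,0,0,0,0,1]]
  ]
}}

```text
time: 7.38
tcp_pos: [0.5784, 0.0675, 0.2923]
eef_rot: [[-0.002, 1.0, -0.001], [1.0, 0.002, -0.0], [-0.0, -0.001, -1.0]]
ft_force: [-0.6, -0.3, -0.7]
opening: 0.178
grip_force: 58.8
```

```bash
python3 - <<'E'
from h import *
np.set_printoptions(precision=4,suppress=True)
s=observe(); print(s["tcp_pos"],s["eef_rot"].round(4).tolist(),s["time"],s["opening"])
C={n:cam(n) for n in("scene","top","wrist")}
for n in C:
    for q in("stick_foot","stick_grip","bowl","nut_0","stick_well"):
        m=mark_of(n,q); print(n,q,[(np.round(a["pixel"],1).tolist(),round(float(a["score"]),2)) for a in m[:8]])
        z={"stick_well":.005,"nut_0":.016,"bowl":0}.get(q)
        if z is not None: print([atz(C[n],a["pixel"],z)[:2].round(4).tolist() for a in m[:7]])
a=C["scene"]["img"][200:330,230:360]; b=C["top"]["img"][180:270,200:330]; w=C["wrist"]["img"]
o=np.zeros((600,800,3),np.uint8); o[:390,:390]=cv2.resize(a,None,fx=3,fy=3,interpolation=cv2.INTER_CUBIC); o[:270,400:790]=cv2.resize(b,None,fx=3,fy=3,interpolation=cv2.INTER_CUBIC)
o[280:600,400:800]=cv2.resize(w,None,fx=1,fy=1)[100:420,100:500]; cv2.imwrite("pics/v4.png",o)
E
```

```text
[0.5784 0.0675 0.2923] [[-0.0017, 1.0, -0.0006], [1.0, 0.0017, -0.0003], [-0.0003, -0.0006, -1.0]] 7.3833 0.17764357930685107
scene stick_foot [([281.2, 246.1], 0.7)]
scene stick_grip [([282.0, 203.2], 0.88), ([303.8, 268.5], 0.31)]
scene bowl [([292.8, 283.5], 0.82), ([290.3, 192.1], 0.24)]
[[0.5563, 0.0869], [0.559, -0.1587]]
scene nut_0 [([289.4, 290.2], 0.63), ([292.7, 268.5], 0.58), ([296.4, 277.9], 0.51), ([283.4, 285.6], 0.48), ([308.6, 279.7], 0.46), ([305.7, 266.7], 0.46), ([294.3, 281.7], 0.28)]
[[0.5643, 0.1107], [0.5566, 0.0589], [0.549, 0.0816], [0.5769, 0.1], [0.5229, 0.0857], [0.5283, 0.0543], [0.5536, 0.0906]]
scene stick_well [([288.3, 211.7], 0.78), ([290.2, 290.2], 0.68)]
[[0.5645, -0.0976], [0.5622, 0.1053]]
top stick_foot [([243.8, 216.2], 0.59)]
top stick_grip []
top bowl [([241.5, 231.5], 0.77), ([251.5, 225.1], 0.44)]
[[0.5561, 0.0869], [0.5726, 0.0602]]
top nut_0 [([252.1, 228.6], 0.63), ([239.8, 243.2], 0.57), ([239.2, 235.5], 0.56)]
[[0.5621, 0.0575], [0.5247, 0.0897], [0.5447, 0.0912]]
top stick_well [([312.4, 229.5], 0.84)]
[[0.5578, -0.1006]]
wrist stick_foot [([282.2, 189.7], 0.97)]
wrist stick_grip [([283.6, 248.4], 0.63)]
wrist bowl [([266.0, 152.8], 0.5), ([268.2, 131.0], 0.45)]
[[0.5552, 0.0811], [0.5589, 0.1122]]
wrist nut_0 [([266.4, 154.5], 0.71), ([251.9, 171.5], 0.67), ([251.9, 138.2], 0.66), ([242.4, 152.7], 0.66), ([268.1, 129.4], 0.5), ([266.3, 173.2], 0.48), ([287.7, 144.0], 0.43)]
[[0.5566, 0.0812], [0.5354, 0.057], [0.537, 0.1038], [0.523, 0.0839], [0.5595, 0.1156], [0.5559, 0.0544], [0.5864, 0.0957]]
wrist stick_well [([264.7, 152.5], 0.59)]
[[0.5536, 0.0823]]
```

View pics/v4.png

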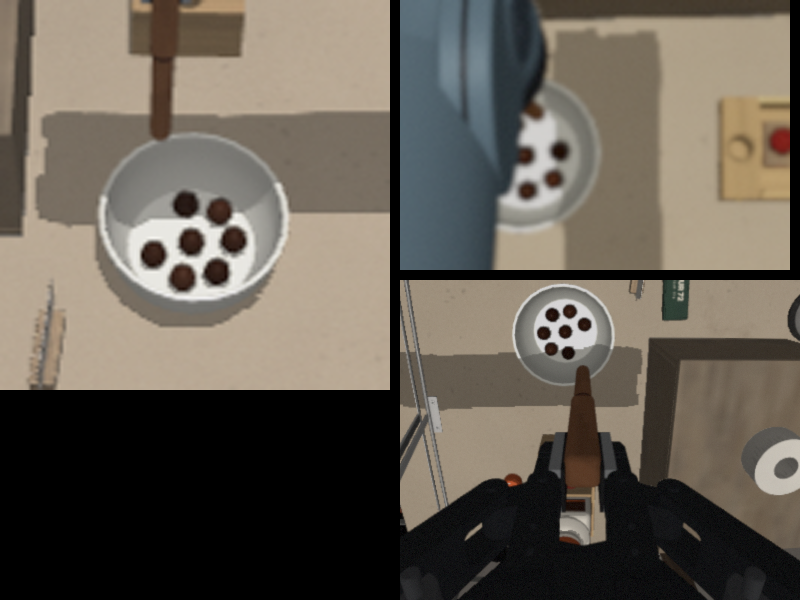

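```bash
python3 - <<'E'
from h import *
np.set_printoptions(precision=4,suppress=True)
C={n:cam(n) for n in("scene","top","wrist")}
print("foot",tri([ray(C["scene"],(283,245.4)),ray(C["wrist"],(282.6,190))]), tri([ray(C["scene"],(281.2,246.1)),ray(C["wrist"],(282.2,189.7)),ray(C["top"],(243.8,216.2))]))
print("grip", tri([ray(C["scene"],(282,203.2)),ray(C["wrist"],(283.6,248.4))]))
S=[(185,204),(220,211),(234,239),(216,270),(182,278),(153,254),(191,241)]
print("nutsS",[atz(C["scene"],(230+u/3-.3,200+v/3-.3),.016)[:2].round(4).tolist() for u,v in S])
Wn=[(568,352),(551,348),(543,332),(552,314),(570,311),(585,324),(565,331)]
print("nutsW",[atz(C["wrist"],(u-300,v-180),.016)[:2].round(4).tolist() for u,v in Wn])
print("well mouth top",atz(C["top"],(200+339/3-.3,180+148/3-.3),.06))
for (u,v) in((537,97),(537,-0)): pass
c=C["top"]; print("caddy edge",[atz(c,(200+(u-400)/3-.3,180+v/3-.3),.06)[:2].round(4).tolist() for u,v in((720,97),(720,200))])
# bowl centre: rim extents
for n in("scene","wrist"):
    e=outline_of(n,"bowl")[0]["extent"]; print(n,e)
    x=(e[0]+e[2])/2; print([atz(C[n],(x,e[k]),.056)[:2].round(4).tolist() for k in(1,3)],[atz(C[n],(e[k],(e[1]+e[3])/2),.056)[:2].round(4).tolist() for k in(0,2)])
E
```

```text
foot (array([0.5793, 0.0587, 0.1136]), [np.float64(4.72132191274069e-05), np.float64(4.721321912759221e-05)]) (array([0.5817, 0.0665, 0.1283]), [np.float64(0.0026649993449601025), np.float64(0.004282981523462202), np.float64(0.0018060967167541524)])
grip (array([0.5818, 0.0633, 0.2671]), [np.float64(0.002072500046003109), np.float64(0.0020725000460031697)])
nutsS [[0.5595, 0.057], [0.5343, 0.0625], [0.5248, 0.0849], [0.5383, 0.1093], [0.5623, 0.1157], [0.5827, 0.0971], [0.5556, 0.0867]]
nutsW [[0.5586, 0.0581], [0.5345, 0.064], [0.524, 0.0867], [0.5374, 0.1114], [0.5622, 0.1153], [0.5828, 0.0977], [0.5548, 0.088]]
well mouth top [ 0.5551 -0.0973  0.06  ]
caddy edge [[0.5981, -0.0826], [0.5123, -0.0804]]
scene [266.6, 244.4, 331.7, 305.3]
[[0.5436, 0.0219], [0.5465, 0.163]] [[0.6124, 0.0954], [0.4777, 0.0945]]
wrist [210.3, 103.1, 314.8, 207.7]
[[0.5552, 0.1516], [0.5524, 0.0181]] [[0.4873, 0.0885], [0.6203, 0.0882]]
```

{"op": "step_arm", "data": {
  "steps": [
    [[0.028,0.006,0.06,0,0,0,1],[0.028,0.006,0.15,0,0,0,1],[0.028,0.006,0.24,0,0,0,1],[0.028,0.006,0.3,0,0,0,1],[0.028,0.006,0.35,0,0,0,1],[0.028,0.006,0.39,0,0,0,1],[0.028,0.006,0.43,0,0,0,1],[0.028,0.006,0.46,0,0,0,1],[0.028,0.006,0.475,0,0,0,1],[0.028,0.006,0.475,0,0,0,1]]
  ]
}}

```text
time: 9.37
tcp_pos: [0.58, 0.0732, 0.1728]
eef_rot: [[0.001, 1.0, -0.001], [1.0, -0.001, -0.0], [-0.0, -0.001, -1.0]]
ft_force: [0.0, 0.7, 0.1]
opening: 0.182
grip_force: 58.8
```

```bash
python3 - <<'E'
from h import *
np.set_printoptions(precision=4,suppress=True)
s=observe(); print(s["tcp_pos"],s["eef_rot"].round(4).tolist(),s["time"],s["ft_force"])
C={n:cam(n) for n in("scene","wrist")}
for n in C:
    m=mark_of(n,"stick_foot"); print(n,[(np.round(a["pixel"],1).tolist(),round(float(a["score"]),2),atz(C[n],a["pixel"],.011)) for a in m[:2]])
a=C["scene"]["img"][200:330,230:360]; w=C["wrist"]["img"][60:190,200:330]
cv2.imwrite("pics/v5.png",np.hstack([cv2.resize(i,None,fx=3,fy=3,interpolation=cv2.INTER_CUBIC) for i in(a,w)]))
E
```

```text
[0.58   0.0732 0.1728] [[0.0011, 1.0, -0.0008], [1.0, -0.0011, -0.0002], [-0.0002, -0.0008, -1.0]] 9.3667 [0.0128 0.7042 0.1468]
scene [([279.8, 275.2], 0.72, array([0.5845, 0.0727, 0.011 ])), ([248.4, 154.3], 0.59, array([ 0.664 , -0.2683,  0.011 ]))]
wrist [([280.7, 190.7], 0.68, array([0.5789, 0.0694, 0.011 ]))]
```

View pics/v5.png

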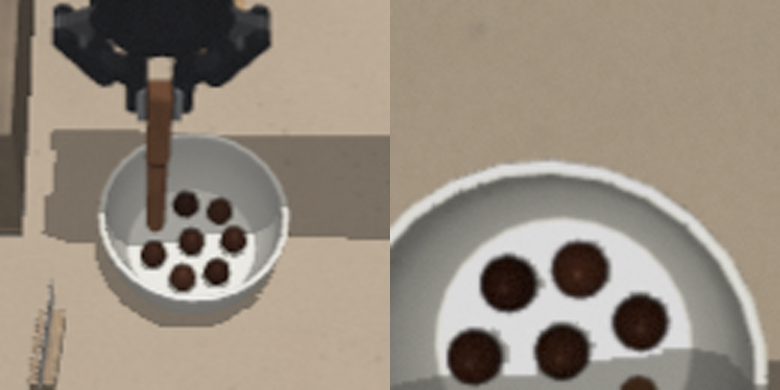

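```bash
python3 - <<'E'
import numpy as np, json
p=np.array([0.025,-0.0168]); r=.026
for m in range(6):
    rows=[]
    for k in range(1,11):
        t=np.radians(-34-130*m-13*k); q=r*np.array([np.cos(t),np.sin(t)]); d=(q-p)/.25
        rows.append([round(d[1],3),round(d[0],3),0,0,0,0,1])
    p=q; print(json.dumps(rows))
E
```

```text
[[-0.009, -0.029, 0, 0, 0, 0, 1], [-0.023, -0.048, 0, 0, 0, 0, 1], [-0.032, -0.07, 0, 0, 0, 0, 1], [-0.037, -0.093, 0, 0, 0, 0, 1], [-0.036, -0.116, 0, 0, 0, 0, 1], [-0.029, -0.139, 0, 0, 0, 0, 1], [-0.018, -0.16, 0, 0, 0, 0, 1], [-0.002, -0.177, 0, 0, 0, 0, 1], [0.017, -0.191, 0, 0, 0, 0, 1], [0.039, -0.2, 0, 0, 0, 0, 1]]
[[0.023, -0.004, 0, 0, 0, 0, 1], [0.047, -0.002, 0, 0, 0, 0, 1], [0.069, 0.004, 0, 0, 0, 0, 1], [0.09, 0.016, 0, 0, 0, 0, 1], [0.107, 0.032, 0, 0, 0, 0, 1], [0.12, 0.051, 0, 0, 0, 0, 1], [0.129, 0.073, 0, 0, 0, 0, 1], [0.133, 0.096, 0, 0, 0, 0, 1], [0.131, 0.12, 0, 0, 0, 0, 1], [0.124, 0.142, 0, 0, 0, 0, 1]]
[[-0.012, 0.02, 0, 0, 0, 0, 1], [-0.028, 0.037, 0, 0, 0, 0, 1], [-0.048, 0.05, 0, 0, 0, 0, 1], [-0.07, 0.059, 0, 0, 0, 0, 1], [-0.093, 0.062, 0, 0, 0, 0, 1], [-0.117, 0.059, 0, 0, 0, 0, 1], [-0.139, 0.052, 0, 0, 0, 0, 1], [-0.159, 0.04, 0, 0, 0, 0, 1], [-0.176, 0.023, 0, 0, 0, 0, 1], [-0.188, 0.003, 0, 0, 0, 0, 1]]
[[-0.008, -0.022, 0, 0, 0, 0, 1], [-0.011, -0.046, 0, 0, 0, 0, 1], [-0.008, -0.069, 0, 0, 0, 0, 1], [-0.0, -0.091, 0, 0, 0, 0, 1], [0.013, -0.111, 0, 0, 0, 0, 1], [0.029, -0.128, 0, 0, 0, 0, 1], [0.05, -0.14, 0, 0, 0, 0, 1], [0.072, -0.147, 0, 0, 0, 0, 1], [0.095, -0.15, 0, 0, 0, 0, 1], [0.119, -0.147, 0, 0, 0, 0, 1]]
[[0.022, 0.008, 0, 0, 0, 0, 1], [0.042, 0.021, 0, 0, 0, 0, 1], [0.058, 0.038, 0, 0, 0, 0, 1], [0.07, 0.059, 0, 0, 0, 0, 1], [0.077, 0.081, 0, 0, 0, 0, 1], [0.079, 0.105, 0, 0, 0, 0, 1], [0.075, 0.128, 0, 0, 0, 0, 1], [0.067, 0.15, 0, 0, 0, 0, 1], [0.053, 0.169, 0, 0, 0, 0, 1], [0.036, 0.185, 0, 0, 0, 0, 1]]
[[-0.02, 0.012, 0, 0, 0, 0, 1], [-0.043, 0.018, 0, 0, 0, 0, 1], [-0.067, 0.02, 0, 0, 0, 0, 1], [-0.09, 0.016, 0, 0, 0, 0, 1], [-0.112, 0.007, 0, 0, 0, 0, 1], [-0.131, -0.007, 0, 0, 0, 0, 1], [-0.146, -0.024, 0, 0, 0, 0, 1], [-0.158, -0.045, 0, 0, 0, 0, 1], [-0.164, -0.068, 0, 0, 0, 0, 1], [-0.165, -0.091, 0, 0, 0, 0, 1]]
```

{"op": "step_arm", "data": {
  "steps": [
    [[-0.009,-0.029,0,0,0,0,1],[-0.023,-0.048,0,0,0,0,1],[-0.032,-0.07,0,0,0,0,1],[-0.037,-0.093,0,0,0,0,1],[-0.036,-0.116,0,0,0,0,1],[-0.029,-0.139,0,0,0,0,1],[-0.018,-0.16,0,0,0,0,1],[-0.002,-0.177,0,0,0,0,1],[0.017,-0.191,0,0,0,0,1],[0.039,-0.2,0,0,0,0,1]]
  ]
}}

```text
time: 10.4
tcp_pos: [0.5298, 0.0837, 0.1734]
eef_rot: [[0.001, 1.0, -0.0], [1.0, -0.001, 0.0], [0.0, -0.0, -1.0]]
ft_force: [0.4, -0.4, -0.8]
opening: 0.173
grip_force: 58.7
```

{"op": "step_arm", "data": {
  "steps": [
    [[0.023,-0.004,0,0,0,0,1],[0.047,-0.002,0,0,0,0,1],[0.069,0.004,0,0,0,0,1],[0.09,0.016,0,0,0,0,1],[0.107,0.032,0,0,0,0,1],[0.12,0.051,0,0,0,0,1],[0.129,0.073,0,0,0,0,1],[0.133,0.096,0,0,0,0,1],[0.131,0.12,0,0,0,0,1],[0.124,0.142,0,0,0,0,1]]
  ]
}}

```text
time: 11.23
tcp_pos: [0.5665, 0.1141, 0.1732]
eef_rot: [[0.001, 1.0, -0.0], [1.0, -0.001, 0.0], [0.0, -0.0, -1.0]]
ft_force: [-1.8, -1.5, 0.2]
opening: 0.175
grip_force: 58.8
```

```bash
python3 - <<'E'
from h import *
s=observe(); print(s["tcp_pos"],s["time"],s["ft_force"])
S=cam("scene"); print(atz(S,mark_of("scene","bowl")[0]["pixel"],0), [atz(S,a["pixel"],.016)[:2].round(3).tolist() for a in mark_of("scene","nut_0")], mark_of("scene","stick_foot")[:1],outline_of("scene","bowl")[0]["extent"])
cv2.imwrite("pics/v6.png",cv2.resize(S["img"][200:330,230:360],None,fx=3,fy=3,interpolation=cv2.INTER_CUBIC))
E
```

```text
[0.56648969 0.1140749  0.17322849] 11.2333 [-1.7536364  -1.52530093  0.23294911]
[0.55580732 0.08550122 0.        ] [[0.548, 0.079], [0.578, 0.113], [0.518, 0.102], [0.51, 0.06], [0.552, 0.048], [0.577, 0.096]] [{'pixel': [284.8, 290.6], 'score': 0.84}] [262.4, 246.0, 330.1, 306.4]
```

View pics/v6.png

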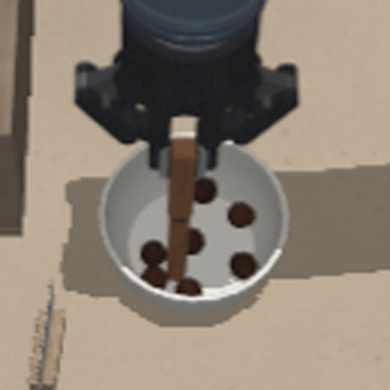

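Nuts are stirring well, all are in the bowl, and the bowl has hardly moved (foot at about crop (175,280)). Continuing.

{"op": "step_arm", "data": {
  "steps": [
    [[-0.012,0.02,0,0,0,0,1],[-0.028,0.037,0,0,0,0,1],[-0.048,0.05,0,0,0,0,1],[-0.07,0.059,0,0,0,0,1],[-0.093,0.062,0,0,0,0,1],[-0.117,0.059,0,0,0,0,1],[-0.139,0.052,0,0,0,0,1],[-0.159,0.04,0,0,0,0,1],[-0.176,0.023,0,0,0,0,1],[-0.188,0.003,0,0,0,0,1]]
  ]
}}

```text
time: 12.32
tcp_pos: [0.5668, 0.0659, 0.1736]
eef_rot: [[0.002, 1.0, 0.002], [1.0, -0.002, -0.0], [-0.0, 0.002, -1.0]]
ft_force: [-1.1, -0.3, -0.0]
opening: 0.178
grip_force: 58.7
```

{"op": "step_arm", "data": {
  "steps": [
    [[-0.008,-0.022,0,0,0,0,1],[-0.011,-0.046,0,0,0,0,1],[-0.008,-0.069,0,0,0,0,1],[0,-0.091,0,0,0,0,1],[0.013,-0.111,0,0,0,0,1],[0.029,-0.128,0,0,0,0,1],[0.05,-0.14,0,0,0,0,1],[0.072,-0.147,0,0,0,0,1],[0.095,-0.15,0,0,0,0,1],[0.119,-0.147,0,0,0,0,1]]
  ]
}}

```text
time: 13.15
tcp_pos: [0.5298, 0.0976, 0.1734]
eef_rot: [[0.001, 1.0, 0.0], [1.0, -0.001, -0.0], [-0.0, 0.0, -1.0]]
ft_force: [1.6, -0.9, 0.1]
opening: 0.176
grip_force: 58.7
```

{"op": "step_arm", "data": {
  "steps": [
    [[0.022,0.008,0,0,0,0,1],[0.042,0.021,0,0,0,0,1],[0.058,0.038,0,0,0,0,1],[0.07,0.059,0,0,0,0,1],[0.077,0.081,0,0,0,0,1],[0.079,0.105,0,0,0,0,1],[0.075,0.128,0,0,0,0,1],[0.067,0.15,0,0,0,0,1],[0.053,0.169,0,0,0,0,1],[0.036,0.185,0,0,0,0,1]]
  ]
}}

```text
time: 13.98
tcp_pos: [0.5759, 0.1059, 0.1731]
eef_rot: [[0.001, 1.0, -0.002], [1.0, -0.001, 0.001], [0.001, -0.002, -1.0]]
ft_force: [-3.8, -0.2, 1.5]
opening: 0.18
grip_force: 59.1
```

{"op": "step_arm", "data": {
  "steps": [
    [[-0.02,0.012,0,0,0,0,1],[-0.043,0.018,0,0,0,0,1],[-0.067,0.02,0,0,0,0,1],[-0.09,0.016,0,0,0,0,1],[-0.112,0.007,0,0,0,0,1],[-0.131,-0.007,0,0,0,0,1],[-0.146,-0.024,0,0,0,0,1],[-0.158,-0.045,0,0,0,0,1],[-0.164,-0.068,0,0,0,0,1],[-0.165,-0.091,0,0,0,0,1]]
  ]
}}

```text
time: 14.82
tcp_pos: [0.5529, 0.064, 0.1735]
eef_rot: [[0.002, 1.0, 0.001], [1.0, -0.002, -0.0], [-0.0, 0.001, -1.0]]
ft_force: [0.1, 0.7, -0.3]
opening: 0.173
grip_force: 58.8
```

{"op": "step_arm", "data": {
  "steps": [
    [[0,0,-0.04,0,0,0,1],[0,0,-0.12,0,0,0,1],[0,0,-0.23,0,0,0,1],[0,0,-0.36,0,0,0,1],[0,0,-0.48,0,0,0,1],[-0.1,0,-0.5,0,0,0,1],[-0.25,0.005,-0.5,0,0,0,1],[-0.4,0.01,-0.5,0,0,0,1],[-0.54,0.01,-0.5,0,0,0,1],[-0.63,0.01,-0.5,0,0,0,1]]
  ]
}}

```text
time: 15.65
tcp_pos: [0.5553, -0.0972, 0.2997]
eef_rot: [[0.004, 1.0, 0.002], [1.0, -0.004, -0.002], [-0.002, 0.002, -1.0]]
ft_force: [-0.3, 0.2, -0.9]
opening: 0.174
grip_force: 58.9
```

{"op": "step_arm", "data": {
  "steps": [
    [[0,0,0,0,0,0,1],[0,0,0,0,0,0,1],[0,0,0,0,0,0,1]]
  ]
}}

```text
time: 15.9
tcp_pos: [0.5559, -0.0919, 0.2987]
eef_rot: [[-0.0, 1.0, 0.001], [1.0, 0.0, 0.001], [0.001, 0.001, -1.0]]
ft_force: [-0.7, 1.5, -0.8]
opening: 0.177
grip_force: 58.9
```

```bash
python3 - <<'E'
from h import *
np.set_printoptions(precision=4,suppress=True)
s=observe(); print(s["tcp_pos"],s["eef_rot"].round(4).tolist(),s["time"],s["opening"])
C={n:cam(n) for n in("scene","top","wrist")}; np.save("c7.npy",C,allow_pickle=True)
R=[]
for n in C:
    for q in("stick_foot","stick_well","stick_grip"):
        m=mark_of(n,q); print(n,q,[(np.round(a["pixel"],1).tolist(),round(float(a["score"]),2)) for a in m[:2]])
print([atz(C["scene"],a["pixel"],.016)[:2].round(3).tolist() for a in mark_of("scene","nut_0")])
a=C["scene"]["img"][150:330,230:360]; b=C["top"]["img"][190:270,280:380]; w=C["wrist"]["img"][100:300,200:360]
o=np.zeros((600,800,3),np.uint8); o[:540,:390]=cv2.resize(a,None,fx=3,fy=3,interpolation=cv2.INTER_CUBIC); o[:240,400:700]=cv2.resize(b,None,fx=3,fy=3,interpolation=cv2.INTER_CUBIC)
o[245:595,400:680]=cv2.resize(w,(280,350),interpolation=cv2.INTER_CUBIC); cv2.imwrite("pics/v7.png",o)
E
```

```text
[ 0.5559 -0.0919  0.2987] [[-0.0001, 1.0, 0.0005], [1.0, 0.0001, 0.0008], [0.0008, 0.0005, -1.0]] 15.9 0.17714993996689424
scene stick_foot [([292.8, 178.1], 0.81), ([313.1, 268.6], 0.44)]
scene stick_well [([289.2, 213.6], 0.91)]
scene stick_grip [([307.6, 291.4], 0.73), ([292.7, 131.5], 0.6)]
top stick_foot []
top stick_well []
top stick_grip []
wrist stick_foot [([283.6, 192.7], 0.82), ([351.3, 274.6], 0.37)]
wrist stick_well [([282.4, 169.7], 0.69)]
wrist stick_grip [([281.7, 245.8], 0.79)]
[[0.515, 0.061], [0.547, 0.074], [0.594, 0.097], [0.569, 0.123], [0.522, 0.113], [0.585, 0.063]]
```

View pics/v7.png

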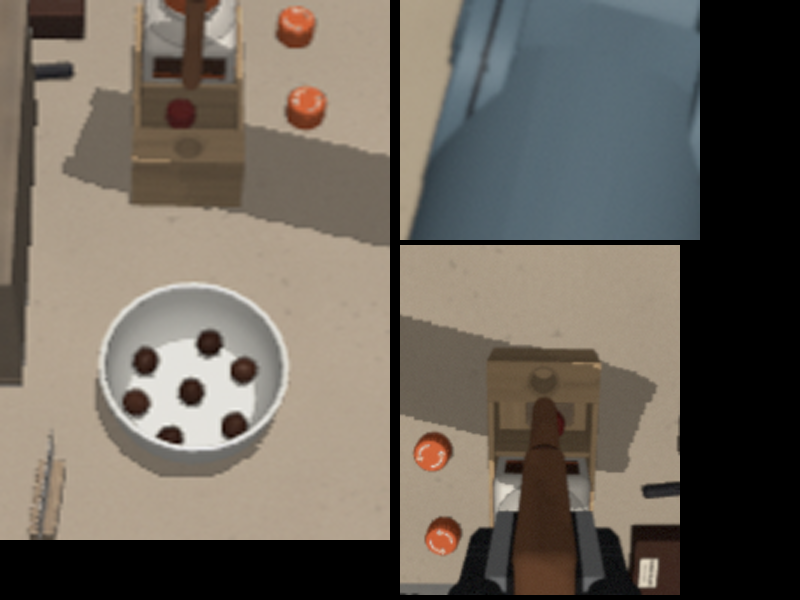

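```bash
python3 - <<'E'
from h import *
np.set_printoptions(precision=4,suppress=True)
C=np.load("c7.npy",allow_pickle=True).item(); S,W=C["scene"],C["wrist"]
print("mouth",tri([ray(S,(292.8,198.8)),ray(W,(281.5,177.5))]),atz(S,(292.8,198.8),.06),atz(W,(281.5,177.5),.06))
for z in(.1357,): print("foot",tri([ray(S,(294,178.2)),ray(W,(282.3,191))]),atz(S,(294,178.2),z),atz(W,(282.3,191),z),atz(S,(292.8,178.1),z),atz(W,(283.6,192.7),z))
# stick edges in both views: axis fit
for n,c,r in(("S",S,(150,182,285,302)),("W",W,(186,235,262,305))):
    m=outline_of("scene" if n=="S" else "wrist","stick")
    for a in m[:2]:
        ys,xs=np.nonzero(a["region"]); print(n,a["extent"],a["score"],[(y,xs[ys==y].min(),xs[ys==y].max()) for y in range(ys.min(),ys.max()+1,6)])
g=cv2.cvtColor(W["img"],cv2.COLOR_BGR2GRAY).astype(int)
print(g[168:196:2,268:298:2])
E
```

```text
mouth (array([ 0.5553, -0.0997,  0.0542]), [np.float64(0.00019238137542241512), np.float64(0.0001923813754223244)]) [ 0.5557 -0.0956  0.06  ] [ 0.5551 -0.0983  0.06  ]
foot (array([ 0.5559, -0.0951,  0.1365]), [np.float64(0.00022400116437017978), np.float64(0.00022400116437016511)]) [ 0.5556 -0.0957  0.1357] [ 0.5561 -0.0953  0.1357] [ 0.5582 -0.0959  0.1357] [ 0.5575 -0.0972  0.1357]
S [291.7, 112.4, 300.7, 176.9] 0.78 [(113, np.int64(295), np.int64(300)), (119, np.int64(293), np.int64(301)), (125, np.int64(293), np.int64(301)), (131, np.int64(292), np.int64(300)), (137, np.int64(291), np.int64(300)), (143, np.int64(291), np.int64(300)), (149, np.int64(292), np.int64(299)), (155, np.int64(292), np.int64(299)), (161, np.int64(292), np.int64(298)), (167, np.int64(291), np.int64(297)), (173, np.int64(291), np.int64(297)), (179, np.int64(292), np.int64(295))]
S [272.9, 153.8, 312.2, 221.8] 0.62 [(154, np.int64(276), np.int64(276)), (160, np.int64(276), np.int64(276)), (166, np.int64(275), np.int64(277)), (172, np.int64(275), np.int64(277)), (178, np.int64(275), np.int64(310)), (184, np.
[... 1220 characters left out ...]
int64(253), np.int64(305))]
[[89 87 91 90 91 91 86 89 89 91 89 90 89 88 90]
 [92 90 91 92 88 81 81 82 79 82 91 91 93 91 91]
 [90 90 91 88 80 91 91 93 92 84 81 91 91 91 93]
 [90 90 91 77 68 85 89 90 89 74 73 83 91 91 93]
 [88 87 86 73 64 64 69 73 66 61 64 78 89 90 87]
 [89 88 82 67 63 62 60 63 64 63 64 77 86 84 85]
 [89 87 80 73 60 62 64 64 64 61 66 77 87 82 84]
 [89 88 86 79 68 63 63 64 62 64 73 82 87 88 83]
 [86 89 87 85 79 77 66 65 70 75 80 87 91 90 89]
 [90 90 89 88 87 80 77 71 75 81 89 91 89 86 90]
 [90 90 89 89 89 64 46 43 47 65 89 90 89 89 92]
 [95 95 75 75 66 43 42 46 45 44 60 73 75 74 78]
 [96 95 71 70 50 45 47 43 46 44 49 73 74 72 71]
 [93 94 73 70 46 45 45 41 42 41 43 59 73 70 72]]
```

{"op": "step_arm", "data": {
  "steps": [
    [[-0.01,-0.002,0.05,0,0.022,0,1],[-0.015,-0.002,0.11,0,0.022,0,1],[-0.015,-0.002,0.17,0,0.022,0,1],[-0.015,-0.002,0.22,0,0.022,0,1],[-0.015,-0.002,0.25,0,0.022,0,1],[-0.015,-0.002,0.27,0,0.022,0,1],[-0.015,-0.002,0.29,0,0.022,0,1],[-0.015,-0.002,0.31,0,0.022,0,1],[-0.015,-0.002,0.33,0,0.022,0,1],[-0.015,-0.002,0.33,0,0.022,0,1]]
  ]
}}

```text
time: 17.48
tcp_pos: [0.5548, -0.0966, 0.2152]
eef_rot: [[0.001, 1.0, -0.001], [1.0, -0.001, 0.017], [0.017, -0.001, -1.0]]
ft_force: [-0.3, -0.3, -0.3]
opening: 0.179
grip_force: 58.8
```

{"op": "step_arm", "data": {
  "steps": [
    [[0,0,0.025,0,0,0,1],[0,0,0.05,0,0,0,1],[0,0,0.075,0,0,0,1],[0,0,0.1,0,0,0,1],[0,0,0.125,0,0,0,1],[0,0,0.145,0,0,0,1],[0,0,0.16,0,0,0,1],[0,0,0.17,0,0,0,1],[0,0,0.178,0,0,0,1],[0,0,0.178,0,0,0,1]]
  ]
}}

```text
time: 18.32
tcp_pos: [0.555, -0.0962, 0.1711]
eef_rot: [[0.001, 1.0, -0.0], [1.0, -0.001, 0.017], [0.017, -0.0, -1.0]]
ft_force: [0.7, -0.0, -1.1]
opening: 0.174
grip_force: 58.7
```

{"op": "step_arm", "data": {
  "steps": [
    [[0,0,0.008,0,0,0,1],[0,0,0.008,0,0,0,0.7],[0,0,0.008,0,0,0,0.4],[0,0,0.008,0,0,0,0.2],[0,0,0.008,0,0,0,0.1],[0,0,0.008,0,0,0,0],[0,0,0.008,0,0,0,0],[0,0,-0.06,0,0,0,0],[0,0,-0.2,0,0,0,0],[0,0,-0.36,0,0,0,0]]
  ]
}}

```text
time: 19.15
tcp_pos: [0.5535, -0.0972, 0.2607]
eef_rot: [[0.001, 1.0, -0.005], [1.0, -0.001, 0.017], [0.017, -0.005, -1.0]]
ft_force: [0.6, 0.5, 0.5]
opening: 0.998
grip_force: 0.0
```

{"op": "step_arm", "data": {
  "steps": [
    [[-0.05,0,-0.15,0,-0.022,0,0],[-0.12,0,-0.3,0,-0.022,0,0],[-0.21,0,-0.4,0,-0.022,0,0],[-0.21,0,-0.4,0,-0.022,0,0],[-0.21,0,-0.4,0,-0.022,0,0]]
  ]
}}

```text
time: 19.57
tcp_pos: [0.5554, -0.1535, 0.3619]
eef_rot: [[0.004, 1.0, 0.003], [1.0, -0.004, -0.001], [-0.001, 0.003, -1.0]]
ft_force: [-0.4, 1.0, -0.9]
opening: 1.0
grip_force: 0.0
```

```bash
python3 - <<'E'
from h import *
np.set_printoptions(precision=4,suppress=True)
s=observe(); print(s["tcp_pos"],s["eef_rot"].round(4).tolist(),s["time"],s["joint_pos"])
C={n:cam(n) for n in("scene","wrist")}; np.save("c8.npy",C,allow_pickle=True); S,W=C["scene"],C["wrist"]
print(np.array(W["world_from_camera"])[:3,3])
for n in C:
    for q in("stick_grip","cap","neck","stick_foot"):
        m=mark_of(n,q); print(n,q,[(np.round(a["pixel"],1).tolist(),round(float(a["score"]),2)) for a in m[:3]])
for n in C:
    a=outline_of(n,"cap")[0]; print(n,a["extent"]); ys,xs=np.nonzero(a["region"]); print([(int(y),int(xs[ys==y].min()),int(xs[ys==y].max())) for y in range(ys.min(),ys.max()+1,3)])
a=S["img"][120:220,250:350]; w=W["img"][130:330,180:380]
cv2.imwrite("pics/v8.png",np.hstack([cv2.resize(a,(400,400),interpolation=cv2.INTER_CUBIC),cv2.resize(w,(400,400),interpolation=cv2.INTER_CUBIC)]))
E
```

```text
[ 0.5554 -0.1535  0.3619] [[0.0039, 1.0, 0.0033], [1.0, -0.0039, -0.0006], [-0.0006, 0.0033, -1.0]] 19.5667 [-0.3016  0.3331  0.6513  1.6019 -0.2093  1.274   0.3801]
[ 0.5551 -0.0691  0.5048]
scene stick_grip [([290.7, 172.2], 0.71), ([289.6, 211.7], 0.19)]
scene cap [([293.2, 148.1], 0.61), ([329.8, 161.4], 0.58), ([334.4, 190.3], 0.49)]
scene neck [([289.3, 147.1], 0.85)]
scene stick_foot []
wrist stick_grip []
wrist cap [([279.2, 205.0], 0.93), ([228.2, 220.3], 0.87), ([224.5, 170.3], 0.51)]
wrist neck [([281.1, 208.6], 0.61)]
wrist stick_foot []
scene [283.2, 133.0, 304.7, 151.3]
[(132, 291, 296), (135, 286, 301), (138, 284, 303), (141, 284, 303), (144, 284, 303), (147, 285, 303), (150, 286, 302), (153, 289, 299)]
wrist [260.6, 191.2, 297.6, 227.5]
[(190, 277, 286), (193, 270, 292), (196, 267, 295), (199, 266, 297), (202, 265, 298), (205, 264, 299), (208, 263, 299), (211, 263, 299), (214, 264, 299), (217, 264, 298), (220, 266, 297), (223, 268, 295), (226, 272, 291)]
```

View pics/v8.png

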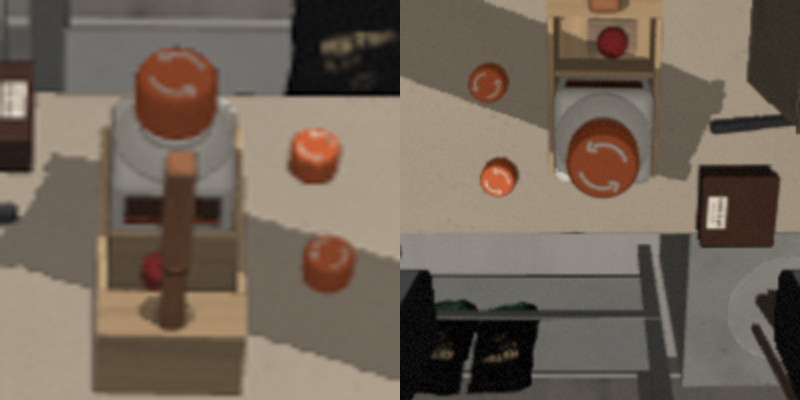

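```bash
python3 - <<'E'
from h import *
np.set_printoptions(precision=4,suppress=True)
C=np.load("c8.npy",allow_pickle=True).item(); S,W=C["scene"],C["wrist"]
print(atz(W,(281.3,209.5),.153),atz(S,(293.8,140),.153),tri([ray(W,(281.3,209.5)),ray(S,(293.8,140))]))
# model fit: project cap cylinder silhouette extents
from scipy.optimize import least_squares
a=np.linspace(0,2*np.pi,72)
def ext(c,p,ztop):
    P=[proj(c,(p[0]+.023*np.cos(t),p[1]+.023*np.sin(t),z)) for t in a for z in(ztop,ztop-.03)]
    P=np.array(P); return np.r_[P.min(0),P.max(0)]
EW=np.array([263,190,299.8,228.5]); ES=np.array([283.8,132,303.8,154])
r=least_squares(lambda v:np.r_[ext(W,v,v[2])-EW,(ext(S,v,v[2])-ES)],[.555,-.197,.153]); print(r.x,r.fun.round(1))
r=least_squares(lambda v:ext(W,v,.153)-EW,[.555,-.197]); print(r.x,r.fun.round(1))
E
```

```text
[ 0.5538 -0.1922  0.153 ] [ 0.5552 -0.1897  0.153 ] (array([ 0.5544, -0.1939,  0.1483]), [np.float64(0.0006283802323672633), np.float64(0.0006283802323672318)])
[ 0.5541 -0.1991  0.1466] [ 0.4 -0.8 -0.2  1.1 -0.1 -0.7  0.6  1.4]
[ 0.5539 -0.1966] [-0.  -1.3  0.   1.3]
```

{"op": "step_arm", "data": {
  "steps": [
    [[-0.07,0,0.12,0,0,0.01,0],[-0.14,-0.004,0.26,0,0,0,0],[-0.172,-0.004,0.4,0,0,0,0],[-0.172,-0.004,0.5,0,0,0,0],[-0.172,-0.004,0.568,0,0,0,0],[-0.172,-0.004,0.568,0,0,0,0],[-0.172,-0.004,0.568,0,0,0,0],[-0.172,-0.004,0.568,0,0,0,0]]
  ]
}}

```text
time: 20.83
tcp_pos: [0.5549, -0.1951, 0.2198]
eef_rot: [[0.001, 1.0, 0.002], [1.0, -0.001, -0.001], [-0.001, 0.002, -1.0]]
ft_force: [-0.2, 0.5, 1.4]
opening: 1.0
grip_force: 0.0
```

```bash
python3 - <<'E'
from h import *
np.set_printoptions(precision=4,suppress=True)
s=observe(); print(s["tcp_pos"],s["eef_rot"].round(4).tolist(),s["time"],s["ft_force"],s["wrist_torque"])
W=cam("wrist")
a=outline_of("wrist","cap")
ys,xs=np.nonzero(a[0]["region"]); print(a[0]["extent"],a[0]["score"],[(int(y),int(xs[ys==y].min()),int(xs[ys==y].max())) for y in range(ys.min(),ys.max()+1,4)])
from scipy.optimize import least_squares
t=np.linspace(0,2*np.pi,72)
def ext(c,p,ztop):
    P=np.array([proj(c,(p[0]+.023*np.cos(u),p[1]+.023*np.sin(u),z)) for u in t for z in(ztop,ztop-.03)]); return np.r_[P.min(0),P.max(0)]
E=np.array([xs.min(),ys.min(),xs.max()+1,ys.max()+1])-.5
r=least_squares(lambda v:ext(W,v,.153)-E,[.555,-.197]); print(r.x,r.fun.round(1))
r=least_squares(lambda v:ext(W,v,v[2])-E,[.555,-.197,.15]); print(r.x,r.fun.round(1))
E
```

```text
[ 0.5549 -0.1951  0.2198] [[0.0009, 1.0, 0.002], [1.0, -0.0009, -0.0007], [-0.0007, 0.002, -1.0]] 20.8333 [-0.2473  0.5187  1.4306] [-0.0074 -0.0247 -0.0158]
[252.3, 182.9, 308.0, 245.3] 0.76 [(183, 279, 283), (187, 266, 292), (191, 261, 300), (195, 258, 303), (199, 256, 306), (203, 255, 307), (207, 254, 308), (211, 252, 309), (215, 251, 310), (219, 251, 310), (223, 251, 310), (227, 253, 309), (231, 254, 307), (235, 257, 305), (239, 260, 301), (243, 266, 296), (247, 278, 283)]
[ 0.5538 -0.1958] [-0.4 -0.8  0.4  0.8]
[ 0.5538 -0.1973  0.1488] [ 0.2 -0.2 -0.2  0.2]
```

{"op": "step_arm", "data": {
  "steps": [
    [[-0.005,-0.004,0.08,0,0,0,0],[-0.005,-0.004,0.16,0,0,0,0],[-0.005,-0.004,0.22,0,0,0,0],[-0.005,-0.004,0.26,0,0,0,0],[-0.005,-0.004,0.27,0,0,0,0],[-0.005,-0.004,0.27,0,0,0,0.2],[-0.005,-0.004,0.27,0,0,0,0.4],[-0.005,-0.004,0.27,0,0,0,0.6],[-0.005,-0.004,0.27,0,0,0,1],[-0.005,-0.004,0.27,0,0,0,1]]
  ]
}}

```text
time: 21.77
tcp_pos: [0.5535, -0.1961, 0.1516]
eef_rot: [[0.001, 1.0, 0.001], [1.0, -0.001, -0.0], [-0.0, 0.001, -1.0]]
ft_force: [0.1, 0.9, -0.5]
opening: 0.296
grip_force: 0.0
```

{"op": "step_arm", "data": {
  "steps": [
    [[0,0,0,0,0,0,1],[0,0,0,0,0,0,1],[0,0,0,0,0,0,1]]
  ]
}}

```text
time: 22.02
tcp_pos: [0.553, -0.196, 0.151]
eef_rot: [[0.001, 1.0, 0.0], [1.0, -0.001, -0.0], [-0.0, 0.0, -1.0]]
ft_force: [0.3, 0.6, -0.3]
opening: -0.001
grip_force: 0.0
```

```bash
python3 - <<'E'
from h import *
np.set_printoptions(precision=4,suppress=True)
s=observe(); print(s["tcp_pos"],s["opening"],s["grip_force"],s["ft_force"],s["time"])
C={n:cam(n) for n in("scene","wrist")}
for n in C:
    for q in("cap","neck","bottle","stick","stick_grip"):
        m=mark_of(n,q); o=outline_of(n,q); print(n,q,[(np.round(a["pixel"],1).tolist(),round(float(a["score"]),2)) for a in m[:3]],[(np.round(a["extent"]).tolist(),round(float(a["score"]),2),int(a["region"].sum())) for a in o[:2]])
a=C["scene"]["img"][110:230,240:360]; w=C["wrist"]["img"][130:420,100:460]
cv2.imwrite("pics/v9.png",np.hstack([cv2.resize(a,(360,360),interpolation=cv2.INTER_CUBIC),cv2.resize(w,(440,360),interpolation=cv2.INTER_CUBIC)]))
E
```

```text
[ 0.553 -0.196  0.151] -0.0013678167568728216 0.0 [ 0.3241  0.5524 -0.2512] 22.0167
scene cap [([292.0, 149.4], 0.72), ([292.5, 181.0], 0.69), ([333.0, 189.4], 0.62)] [([282.0, 136.0, 305.0, 152.0], 0.8, 334), ([329.0, 181.0, 341.0, 195.0], 0.62, 154)]
scene neck [([291.6, 145.2], 0.55), ([248.1, 152.4], 0.41)] [([275.0, 143.0, 305.0, 176.0], 0.93, 604), ([272.0, 156.0, 311.0, 219.0], 0.47, 1415)]
scene bottle [] [([277.0, 145.0, 311.0, 181.0], 0.68, 738)]
scene stick [([294.5, 211.8], 0.58)] [([289.0, 156.0, 295.0, 200.0], 0.8, 325), ([270.0, 278.0, 280.0, 290.0], 0.65, 76)]
scene stick_grip [([293.1, 172.5], 0.59)] [([290.0, 156.0, 299.0, 203.0], 0.62, 324)]
wrist cap [([189.9, 171.5], 0.95), ([282.0, 246.6], 0.89), ([195.9, 247.7], 0.77)] [([242.0, 212.0, 326.0, 285.0], 0.78, 3719), ([179.0, 234.0, 211.0, 268.0], 0.77, 849)]
wrist neck [] [([230.0, 169.0, 335.0, 264.0], 0.89, 5811), ([243.0, 211.0, 322.0, 286.0], 0.16, 3639)]
wrist bottle [([285.5, 189.2], 0.55)] [([234.0, 164.0, 336.0, 262.0], 0.62, 5871)]
wrist stick [([282.8, 90.3], 0.59)] [([259.0, 0.0, 321.0, 96.0], 0.58, 4203)]
wrist stick_grip [([286.0, 54.1], 0.86)] [([261.0, 0.0, 317.0, 95.0], 0.72, 4252)]
```

View pics/v9.png

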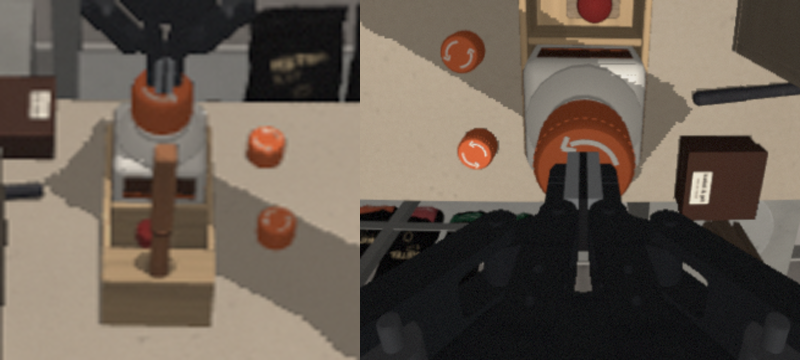

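```bash
python3 - <<'E'
from h import *
np.set_printoptions(precision=1,suppress=True)
C={n:cam(n) for n in("scene","wrist")}
for z in(.12,.126,.135,.145,.151,.16): print(z,[proj(C[n],(.553,-.196,z)) for n in C])
np.set_printoptions(precision=4,suppress=True)
W=C["wrist"];a=outline_of("wrist","cap")[0]; ys,xs=np.nonzero(a["region"]); print([(int(y),int(xs[ys==y].min()),int(xs[ys==y].max())) for y in range(ys.min(),ys.max()+1,6)])
g=W["img"]; print(g[240:275:3,282].tolist()); print(C["scene"]["img"][120:160:3,294].tolist())
E
```

```text
0.12 [array([294.2, 147.7]), array([282.1, 240.5])]
0.126 [array([294.3, 146. ]), array([282.1, 244.6])]
0.135 [array([294.5, 143.3]), array([282. , 251.2])]
0.145 [array([294.6, 140.3]), array([282. , 259.4])]
0.151 [array([294.7, 138.5]), array([282. , 264.8])]
0.16 [array([294.9, 135.8]), array([282. , 273.5])]
[(155, 181, 189), (161, 170, 198), (167, 166, 201), (173, 166, 201), (179, 168, 199), (185, 174, 192)]
[[36, 66, 139], [132, 143, 148], [94, 113, 146], [37, 66, 141], [18, 32, 68], [16, 16, 15], [12, 8, 7], [17, 14, 17], [11, 11, 11], [15, 15, 16], [15, 16, 15], [17, 16, 15]]
[[64, 67, 71], [46, 45, 47], [32, 31, 30], [54, 53, 53], [59, 57, 57], [51, 49, 49], [48, 47, 47], [34, 51, 95], [52, 76, 134], [31, 54, 108], [32, 53, 103], [32, 52, 102], [108, 114, 119], [75, 108, 160]]
```

{"op": "step_arm", "data": {
  "steps": [
    [[0,0,-0.06,0,0,0,1],[0,0,-0.12,0,0,0,1],[0,0,-0.12,0,0,0,1],[0,0,-0.12,0,0,0,1]]
  ]
}}

```text
time: 23.6
tcp_pos: [0.5535, -0.1962, 0.1814]
eef_rot: [[0.001, 1.0, 0.002], [1.0, -0.001, -0.0], [-0.0, 0.002, -1.0]]
ft_force: [-0.4, -0.1, 0.1]
opening: -0.002
grip_force: 0.0
```

```bash
python3 - <<'E'
from h import *
np.set_printoptions(precision=1,suppress=True)
import bench; print([k for k in dir(bench) if not k.startswith("__")], getattr(bench,"tcp_to_tips",None))
s=observe(); p=s["tcp_pos"]; print(p,s["time"],s["opening"])
C={n:cam(n) for n in("scene","wrist")}
for dz in(0,.006,.025,.035): print(dz,[proj(C[n],(p[0],p[1]+dy,p[2]-dz)) for n in C for dy in(0,.011)])
g=C["wrist"]["img"]; 
for c in(270,276,282,288,294): print(c,[(r,g[r,c].tolist()) for r in range(215,276,4)])
print(C["scene"]["img"][115:160:2,294].tolist())
E
```

```text
['Unreachable', 'close_job', 'mark_of', 'observe', 'outline_of', 'read_camera', 'tcp_to_tips'] 0.025
[ 0.6 -0.2  0.2] 23.6 -0.0022243189205156683
0 [array([295., 129.]), array([295.1, 132.7]), array([283. , 265.9]), array([283. , 247.7])]
0.006 [array([294.9, 130.9]), array([295. , 134.6]), array([283. , 260.5]), array([283. , 242.8])]
0.025 [array([294.6, 136.8]), array([294.7, 140.5]), array([282.9, 245.6]), array([282.9, 229.3])]
0.035 [array([294.4, 139.8]), array([294.5, 143.5]), array([282.9, 238.8]), array([282.9, 223.2])]
270 [(215, [26, 50, 109]), (219, [71, 92, 138]), (223, [140, 149, 156]), (227, [134, 143, 150]), (231, [48, 74, 144]), (235, [36, 68, 139]), (239, [40, 70, 143]), (243, [40, 70, 143]), (247, [41, 70, 143]), (251, [41, 69, 137]), (255, [71, 72, 80]), (259, [79, 79, 79]), (263, [74, 73, 72]), (267, [75, 73, 73]), (271, [76, 76, 76]), (275, [76, 75, 75])]
276 [(215, [36, 65, 134]), (219, [44, 73, 146]), (223, [130, 140, 151]), (227, [72, 93, 142]), (231, [85, 107, 148]), (235, [40, 70, 142]), (239, [38, 70, 141]), (243, [38, 67, 142]), (247, [40, 70, 143]), (25
[... 844 characters left out ...]
74])]
294 [(215, [28, 53, 115]), (219, [41, 69, 143]), (223, [58, 81, 139]), (227, [122, 135, 152]), (231, [36, 68, 141]), (235, [39, 69, 143]), (239, [39, 69, 142]), (243, [38, 70, 141]), (247, [41, 69, 142]), (251, [41, 68, 138]), (255, [74, 74, 78]), (259, [77, 78, 78]), (263, [75, 74, 74]), (267, [77, 76, 76]), (271, [75, 73, 72]), (275, [74, 75, 75])]
[[30, 29, 28], [32, 31, 30], [61, 59, 59], [71, 70, 69], [68, 67, 66], [59, 58, 58], [59, 56, 57], [54, 53, 52], [43, 52, 74], [94, 109, 137], [39, 66, 133], [38, 65, 133], [39, 67, 134], [39, 66, 133], [78, 99, 137], [37, 62, 124], [31, 54, 108], [28, 49, 100], [31, 52, 102], [30, 52, 101], [117, 125, 135], [95, 104, 114], [76, 108, 159]]
```

{"op": "step_arm", "data": {
  "steps": [
    [[0,0,0,0,0,0,0],[0,0,0,0,0,0,0],[0,0,0,0,0,0,0],[0,0,0,0,0,0,0],[0,0,0,0,0,0,0],[0,0,0,0,0,0,0],[0,0,0.06,0,0,0,0],[0,0,0.12,0,0,0,0],[0,0,0.17,0,0,0,0],[0,0,0.188,0,0,0,0]]
  ]
}}

```text
time: 24.53
tcp_pos: [0.5519, -0.1955, 0.132]
eef_rot: [[0.001, 1.0, -0.003], [1.0, -0.001, 0.001], [0.001, -0.003, -1.0]]
ft_force: [-0.3, 0.2, 0.7]
opening: 1.0
grip_force: 0.0
```

{"op": "step_arm", "data": {
  "steps": [
    [[0,0,0,0,0,0,0.15],[0,0,0,0,0,0,0.25],[0,0,0,0,0,0,0.35],[0,0,0,0,0,0,0.5],[0,0,0,0,0,0,0.7],[0,0,0,0,0,0,1],[0,0,0,0,0,0,1],[0,0,0,0,0,0,1]]
  ]
}}

```text
time: 25.2
tcp_pos: [0.5536, -0.1963, 0.1346]
eef_rot: [[0.001, 1.0, 0.002], [1.0, -0.001, -0.0], [-0.0, 0.002, -1.0]]
ft_force: [-1.6, 0.6, 6.0]
opening: 0.516
grip_force: 60.3
```

{"op": "step_arm", "data": {
  "steps": [
    [[0,0,0.006,0,0,0,1],[0,0,0.012,0,0,0,1],[0,0,0.018,0,0,0,1],[0,0,0.018,0,0,0,1],[0,0,0.018,0,0,0,1],[0,0,0.018,0,0,0,1]]
  ]
}}

```text
time: 25.7
tcp_pos: [0.5536, -0.1963, 0.1304]
eef_rot: [[0.001, 1.0, 0.002], [1.0, -0.001, -0.0], [-0.0, 0.002, -1.0]]
ft_force: [-1.8, 0.2, 9.4]
opening: 0.516
grip_force: 60.7
```

{"op": "step_arm", "data": {
  "steps": [
    [[0,0,0.002,0,0,-0.05,1],[0,0,0.002,0,0,-0.13,1],[0,0,0.002,0,0,-0.22,1],[0,0,0.002,0,0,-0.31,1],[0,0,0.002,0,0,-0.4,1],[0,0,0.002,0,0,-0.49,1],[0,0,0.002,0,0,-0.58,1],[0,0,0.002,0,0,-0.67,1],[0,0,0.002,0,0,-0.72,1],[0,0,0.002,0,0,-0.72,1]]
  ]
}}

```text
time: 26.53
tcp_pos: [0.5543, -0.1966, 0.1303]
eef_rot: [[-0.537, 0.844, 0.003], [0.844, 0.537, -0.001], [-0.002, 0.002, -1.0]]
ft_force: [-0.4, 0.6, 9.0]
opening: 0.519
grip_force: 60.7
```

```bash
python3 - <<'E'
from h import *
np.set_printoptions(precision=3,suppress=True)
s=observe(); print(s["tcp_pos"],s["ft_force"],s["wrist_torque"],s["joint_pos"],s["time"])
E
```

```text
[ 0.554 -0.197  0.13 ] [-0.398  0.569  9.035] [0.051 0.089 0.   ] [-0.022  0.579  0.39   1.805 -0.292  0.811  1.079] 26.5333
```

{"op": "step_arm", "data": {
  "steps": [
    [[0,0,0,0,0,-0.06,1],[0,0,0,0,0,-0.15,1],[0,0,0,0,0,-0.24,1],[0,0,0,0,0,-0.33,1],[0,0,0,0,0,-0.42,1],[0,0,0,0,0,-0.51,1],[0,0,0,0,0,-0.6,1],[0,0,0,0,0,-0.69,1],[0,0,0,0,0,-0.78,1],[0,0,0,0,0,-0.78,1]]
  ]
}}

```text
time: 27.37
tcp_pos: [0.5542, -0.1964, 0.1303]
eef_rot: [[-0.925, 0.38, 0.003], [0.38, 0.925, -0.001], [-0.003, 0.001, -1.0]]
ft_force: [-0.0, -0.4, 9.5]
opening: 0.513
grip_force: 60.7
```

```bash
python3 - <<'E'
from h import *
np.set_printoptions(precision=3,suppress=True)
s=observe(); print(s["tcp_pos"],s["ft_force"],s["wrist_torque"],s["joint_pos"],s["time"])
c=cam("wrist"); m=outline_of("wrist","cap")[0]; print(m["extent"],m["score"])
E
```

```text
[ 0.554 -0.196  0.13 ] [-0.021 -0.368  9.505] [0.075 0.114 0.065] [ 0.092  0.56   0.233  1.798 -0.172  0.8    1.591] 27.3667
[154.7, 112.6, 195.9, 150.8] 0.94
```

{"op": "step_arm", "data": {
  "steps": [
    [[0,0,0,0,0,-0.06,1],[0,0,0,0,0,-0.12,1],[0,0,0,0,0,-0.12,1],[0,0,-0.01,0,0,-0.12,1],[0,0,-0.02,0,0,-0.12,1],[0,0,-0.03,0,0,-0.12,1],[0,0,-0.04,0,0,-0.12,1],[0,0,-0.048,0,0,-0.12,1],[0,0,-0.048,0,0,-0.12,1]]
  ]
}}

```text
time: 28.22
tcp_pos: [0.5526, -0.1959, 0.1408]
eef_rot: [[-0.955, 0.295, -0.001], [0.295, 0.955, 0.0], [0.001, -0.0, -1.0]]
ft_force: [-0.4, 0.4, -1.7]
opening: 0.513
grip_force: 61.0
```

{"op": "step_arm", "data": {
  "steps": [
    [[0,0,-0.02,0,0,0,1],[0,0,-0.05,0,0,0,1],[0,0,-0.08,0,0,0,1],[0,0,-0.11,0,0,0,1],[0,0,-0.14,0,0,0,1],[0,0,-0.17,0,0,0,1],[0,0,-0.2,0,0,0,1],[0,0,-0.21,0,0,0,1],[0,0,-0.21,0,0,0,1],[0,0,-0.21,0,0,0,1]]
  ]
}}

```text
time: 29.05
tcp_pos: [0.5529, -0.196, 0.1934]
eef_rot: [[-0.955, 0.295, 0.0], [0.295, 0.955, 0.0], [-0.0, 0.0, -1.0]]
ft_force: [-0.1, 0.2, -0.0]
opening: 0.518
grip_force: 61.1
```

```bash
python3 - <<'E'
from h import *
np.set_printoptions(precision=4,suppress=True)
s=observe(); print(s["tcp_pos"],s["ft_force"],s["time"],s["opening"],s["grip_force"],abs(s["dq"]).max())
C={n:cam(n) for n in("scene","wrist")}
for n in C:
    for q in("cap","bottle","neck","stick","stick_grip","caddy"):
        print(n,q,[(np.round(a["pixel"],1).tolist(),round(float(a["score"]),2)) for a in mark_of(n,q)[:3]],[(np.round(a["extent"]).tolist(),round(float(a["score"]),2)) for a in outline_of(n,q)[:2]])
print([atz(C["scene"],a["pixel"],.016)[:2].round(3).tolist() for a in mark_of("scene","nut_0")], atz(C["scene"],mark_of("scene","bowl")[0]["pixel"],0))
print("cap expected px at lifted z", proj(C["scene"],(.5535,-.196,.123+.055)),"seat",proj(C["scene"],(.5535,-.196,.123)))
E
```

```text
[ 0.5529 -0.196   0.1934] [-0.121   0.1703 -0.0366] 29.05 0.5180617949178297 61.132014244794846 0.009172387552455235
scene cap [([295.3, 128.1], 0.62), ([329.8, 163.1], 0.58), ([331.9, 189.3], 0.53)] [([328.0, 180.0, 337.0, 196.0], 0.43)]
scene bottle [([292.1, 179.8], 0.97)] [([279.0, 138.0, 312.0, 179.0], 0.94)]
scene neck [([291.3, 144.2], 0.95), ([295.1, 173.8], 0.74)] [([275.0, 138.0, 306.0, 177.0], 0.68), ([292.0, 159.0, 298.0, 201.0], 0.18)]
scene stick [([291.3, 213.4], 0.73), ([309.7, 291.7], 0.17)] [([292.0, 155.0, 298.0, 202.0], 0.66)]
scene stick_grip [([293.4, 172.1], 0.65)] [([288.0, 156.0, 300.0, 202.0], 0.62)]
scene caddy [([290.6, 193.0], 0.6)] [([273.0, 153.0, 307.0, 222.0], 0.62)]
wrist cap [([276.1, 93.9], 0.9), ([285.9, 257.2], 0.79), ([199.7, 119.8], 0.78)] [([260.0, 74.0, 290.0, 110.0], 0.76)]
wrist bottle [([513.6, 79.9], 0.34)] [([234.0, 147.0, 330.0, 231.0], 0.62)]
wrist neck [([281.3, 217.5], 0.66), ([496.2, 107.9], 0.59)] [([234.0, 148.0, 331.0, 236.0], 0.73), ([368.0, 161.0, 499.0, 240.0], 0.39)]
wrist stick [([359.0, 159.3], 0.57)] [([369.0, 163.0, 502.0, 240.0], 0.83)]
wrist stick_grip [([436.8, 197.9], 0.72), ([531.2, 113.5], 0.72)] [([370.0, 160.0, 501.0, 234.0], 0.56)]
wrist caddy [([310.4, 173.9], 0.9), ([530.9, 116.0], 0.41), ([536.7, 144.7], 0.39)] [([226.0, 119.0, 402.0, 227.0], 0.61)]
[[0.548, 0.077], [0.523, 0.114], [0.545, 0.052], [0.521, 0.07], [0.598, 0.092], [0.562, -0.143], [0.582, 0.07], [0.571, 0.128]] [0.5534 0.0843 0.    ]
cap expected px at lifted z [294.9453 130.1658] seat [294.0732 146.8361]
```

```bash
python3 -c "
from bench import *
print(close_job())"
```

```text
the job is handed in; nothing more can be done
None
```

I handed the job in at about 29 s, and the cameras and force readings suggest every step was met, though the judge returned no verdict: nuts stirred just over two turns clockwise and all still in the bowl, stick back in its well, and the cap off and held level and still about 6 cm above its seat after one first grasp closed just above it.

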